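# Hang the two shop keys on the hooks inside the low key box

## Task

Hang both loose keys by their steel eyes in the low plywood key box: the key with the plain straight grip on the left hook and the key with the round disc end on the right hook, as seen from the robot. Leave each one hanging freely and straight down, well back on its hook, and do not shift or tip the self-inking stamp or the counter bell.

Things in the scene. Friction and masses are not known exactly. Their poses are not given: they have to be found in the camera images.
- key_box: Fixed open plywood box on the counter, 220 mm wide, 272 mm high. Origin: counter height, under the middle of the back panel's inner face. Open front faces its -x, to the robot; +y its left seen from the robot. Floor 8 mm thick, side walls 8 mm thick, both reach 66 mm forward of the panel. Roof reaches 88 mm forward, underside at 262 mm; lip at its front edge, 6 mm thick, down to 248 mm.
- hook_left_root (a point): Point on the left hook's axis where it leaves the back panel: y = +45 mm, 195 mm high in the box; axes as the box. The hook is a straight round steel pin, 9 mm thick, rising 25 degrees above level towards the robot. A round 3 mm flange of 22 mm diameter sits at its root.
- hook_left_tip (a point): Centre of the left hook's round tip (4.5 mm radius), 40 mm along the hook from its root: 36 mm in front of the panel, 212 mm high; axes as the box.
- hook_right_root (a point): Point on the right hook's axis where it leaves the back panel: y = -45 mm, 195 mm high in the box; axes as the box. Same kind of hook as the left one.
- hook_right_tip (a point): Centre of the right hook's round tip (4.5 mm radius), 40 mm along the hook from its root: 36 mm in front of the panel, 212 mm high; axes as the box.
- bar_key: Loose key, 176 mm long, plain straight wooden grip, lying flat at the start. Origin: underside, centre line, 100 mm behind the eye's centre; x runs to the eye, z up. Grip 20 mm wide (y), 16 mm thick (z), from x = -26 to +75 mm: take it across the width. Flat steel blade with toothed bit behind, tip at x = -56 mm. 40 to 85 g. Either flat side may face out when hung.
- bar_key_eye (a point): Centre of the straight key's eye, a steel ring lying in the key's mid plane (8 mm above the underside): bore 26 mm, outside 40 mm, 7 mm thick; axes as its key. When it hangs, the eye's centre is about 8 mm below the hook's axis and the key's end clears the box floor.
- disc_key: Loose key, 187 mm long, wooden grip with a flat round disc end, lying flat at the start. Origin: underside, centre line, 100 mm behind the eye's centre; x runs to the eye, z up. Grip 20 mm wide (y), 16 mm thick (z), straight from x = -14 to +75 mm: take it across the width. Disc 46 mm in diameter, centre x = -35 mm; steel stub to x = -67 mm. 40 to 85 g. Either flat side may face out.
- disc_key_eye (a point): Centre of the disc key's eye, a steel ring lying in the key's mid plane (8 mm above the underside): bore 26 mm, outside 40 mm, 7 mm thick; axes as its key.
- self_stamp: Bystander: self-inking stamp standing loose on the counter between the keys, 50 x 31 x 81 mm high; origin at the centre of its underside.
- stamp_chest: Obstacle: fixed small wooden chest at the right of the work, reaching about 120 mm left and right of its origin (centre of its underside) and 110 mm to front and back, open drawer included; its lid stands open at the back, its top edge about 270 mm above the counter.
- service_bell: Bystander: round counter bell, 83 mm across, 59 mm high, loose on the counter to the left of the key box; origin at the centre of its underside.

How it is judged (in metres and radians):
At the end, for the whole second after the job is handed in: Straight key's eye on the left hook, disc key's on the right: eye centre within 32 mm of the back panel, within 16 mm of the hook sideways, 176 to 206 mm high in the box; both keys hang eye up within 0.3 rad of vertical, at most swinging a little (under 100 mm/s, 1.5 rad/s) (x of bar_key_eye in the frame of key_box between -0.032 and 0 m and y of bar_key_eye in the frame of key_box between 0.029 and 0.061 m and z of bar_key_eye in the frame of key_box between 0.176 and 0.206 m and angle between each of bar_key, disc_key's own x axis and vertical below 0.3 rad and linear speed of each of bar_key, disc_key below 0.1 m/s and angular speed of each of bar_key, disc_key below 1.5 rad/s and x of disc_key_eye in the frame of key_box between -0.032 and 0 m and y of disc_key_eye in the frame of key_box between -0.061 and -0.029 m and z of disc_key_eye in the frame of key_box between 0.176 and 0.206 m); the robot touches nothing.
It fails at once if the stamp is shifted more than 20 mm or tipped more than 0.3 rad (distance of self_stamp from where it was at the start of the episode above 0.02 m or angle between self_stamp's own z axis and vertical above 0.3 rad).
It fails at once if the bell is shifted more than 20 mm or tipped more than 0.3 rad (distance of service_bell from where it was at the start of the episode above 0.02 m or angle between service_bell's own z axis and vertical above 0.3 rad).
It also fails if it takes over 69 s, if anything falls off the work surface, if the arm or the gripper's body presses on something with over 40 N, if the wrist force passes 120 N, or if a joint passes its speed limit or range.

## Robot

A 7-joint arm with a two-finger parallel gripper is mounted at the origin on a cart in front of the work surface, level with it; the furniture and walls round the work are solid. World frame = base frame: x ahead of the robot, y to its left, z up, the work surface at z = 0. Lengths are in mm, angles in rad, forces in N, time in s.
With the tool pointing down it reaches from about 400 to 875 mm from the base axis. Payload 19.3 kg.
Tool frame: the origin (TCP) lies at the very end of the fingers, on their centre line; the grasp point (between the pads) lies 19 mm behind it (grip_point_offset is the z of the grasp point in the tool frame, in mm); z points along the fingers, x is the direction in which the jaws open and shut, and the axes are right-handed (so a half turn about z gives the same grasp; the last joint's range is limited). The gripper opens to 85 mm and grips with 20 to 120 N. Pads are 22 mm wide; open, the fingers measure 114 mm over their backs; the gripper's body (76 mm by 85 mm) begins 54 mm behind the grasp point. The pads swing forward as they close: fully open they stand 13 mm farther back than shut.
Start: joints at [1.202, 0.521, -0.036, 1.599, 0.021, 1.021, -0.113], TCP at [183.955, -597.307, 231.291] pointing down, gripper open.
Joint ranges: [-2.91, 2.91], [-0.3, 2.13], [-1.5, 1.42], [0.17, 2.43], [-1.26, 4.41], [0.16, 1.93], [-2.52, 2.52]. Speed limits (rad/s): [1.89, 1.89, 2.39, 2.39, 3.01, 3.01, 3.01].

## Interface

Orientations are given as a 3x3 rotation matrix whose columns are the frame's x, y, z axes.
In Python, from workcell import movep, movel, goto_joints, open_gripper, clamp, wait, inverse_kinematics, read_state, camera, PlanningError, finish_job, grip_point_offset gives the robot as it stands. Calls block until the motion is done:
- movep(position, orientation): joint-space move of the TCP to a pose.
- movel(position, frame=None, max_speed=150, guard=None): straight line of the TCP; frame=None keeps the orientation; max_speed is the mean speed in mm/s. With guard (N) it stops when the force on the tool has changed by that much, and returns True; else False.
- goto_joints(angles): joint-space move.
- open_gripper() and clamp(): open the fingers fully, or close them until they stop; the grip force is fixed at half the most.
- wait(seconds).
- inverse_kinematics(position, orientation): joint angles nearest the present ones, or None.
- read_state(): the state.
- camera(name): name is "scene" or "top" or "wrist"; returns a dict with "image" (480x640x3 uint8, blue, green, red), "range_z" (480x640 float32, mm along the optical axis (not along the pixel's ray), 0 where there is no reading), "fx", "fy", "cx", "cy" (pixels), "cam_to_world" (4x4, takes a point from camera to world coordinates). Camera axes: x right, y up, looking along -z (the intrinsics and any distortion apply to the point x, -y, -z); pixel columns grow to the right and rows downward; lengths in mm; the calibration is good to about 2 mm. A picture is of the moment at which its call begins.
A pose or a line that the arm cannot do raises PlanningError and nothing moves.
- finish_job(): hands the job in, once; it reports no verdict.
The state is a dict: "time": time; "qpos": joint angles; "qvel": joint speeds; "joint_efforts": joint torques, N m; "eef_pos": TCP position; "tool_rot": TCP orientation; "ft_force": force on the tool from outside, world axes, zero at the start; "torque": the same for the moment, N m; "finger_gap": finger opening in mm.
Only numpy, scipy, OpenCV 4.12 (cv2) and the standard library are available. Lean on these libraries where they do the work, as an engineer would, in place of code of your own. Each camera call takes 0.05 s, during which the arm holds its last target.

## Working session

There is one attempt and no reset: what is moved stays moved. The work goes in short steps, each a Python script; the robot and the scene stay as the last script left them, time stands still between calls to the robot, and variables do not carry over. Pictures are saved under pics/ and viewed, and the job is handed in when it is done.

```bash
mkdir -p pics; ls; python3 - <<'E'
from workcell import *
import cv2,numpy as np
for n in ["scene","top","wrist"]:
    c=camera(n); cv2.imwrite(f"pics/{n}0.png",c["image"]); np.savez(f"{n}0.npz",**c)
    print(n,c["fx"],c["fy"],c["cx"],c["cy"],[k for k in c],np.round(c["cam_to_world"],3).tolist())
s=read_state();print(s); print(grip_point_offset)
E
```

```text
pics
scene 476.5154488260935 476.5154488260935 320.5663394199448 242.24328677534754 ['image', 'range_z', 'fx', 'fy', 'cx', 'cy', 'cam_to_world'] [[-0.686, 0.523, -0.506, -0.068], [-0.728, -0.501, 0.468, 608.711], [-0.009, 0.689, 0.725, 915.638], [0.0, 0.0, 0.0, 1.0]]
top 485.0731836871096 485.0731836871096 320.79926259183753 235.26388705073424 ['image', 'range_z', 'fx', 'fy', 'cx', 'cy', 'cam_to_world'] [[-0.022, 0.999, -0.042, 493.188], [-1.0, -0.022, 0.007, 93.33], [0.006, 0.042, 0.999, 1366.05], [0.0, 0.0, 0.0, 1.0]]
wrist 374.5026318990518 374.5026318990518 324.04628369549107 240.0472200577519 ['image', 'range_z', 'fx', 'fy', 'cx', 'cy', 'cam_to_world'] [[0.294, 0.92, 0.258, 250.211], [-0.956, 0.283, 0.078, -576.859], [-0.001, -0.269, 0.963, 372.464], [0.0, 0.0, 0.0, 1.0]]
{'time': 0.15, 'qpos': array([ 1.20179653,  0.52192428, -0.03629588,  1.5998525 ,  0.02117396,
        1.02108438, -0.11279517]), 'qvel': array([-0.00022548, -0.00280311,  0.00100226, -0.00252844,  0.00024427,
       -0.00051389, -0.00115459]), 'joint_efforts': array([ 3.00260879e-03, -9.27390862e+01,  1.98116720e+00, -3.70053756e+01,
        1.80169864e-02,  6.51722701e-03, -1.02060899e-04]), 'eef_pos': array([ 183.8738407 , -597.08608532,  230.83767815]), 'tool_rot': array([[ 2.94326528e-01, -9.55704870e-01, -3.09422063e-04],
       [-9.55704512e-01, -2.94326686e-01,  8.28749527e-04],
       [-8.83111129e-04,  5.17930910e-05, -9.99999609e-01]]), 'ft_force': array([ 0.52219311,  0.46148901, -0.47587002]), 'torque': array([-0.04359753, -0.04008315, -0.00368446]), 'finger_gap': 85.12428374295064}
-18.700000000000003
```

View pics/scene0.png

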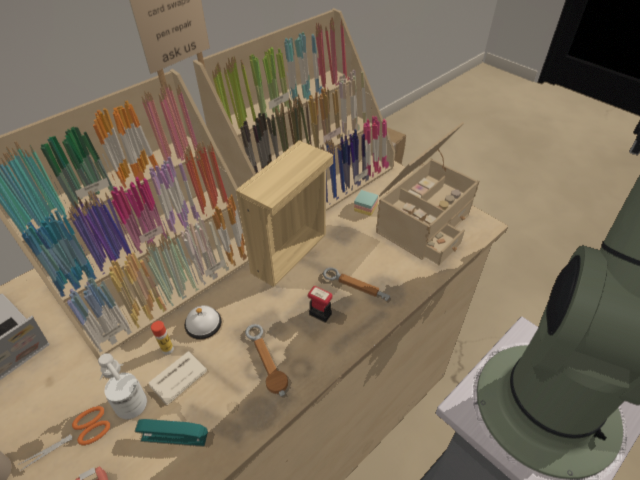

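View pics/top0.png

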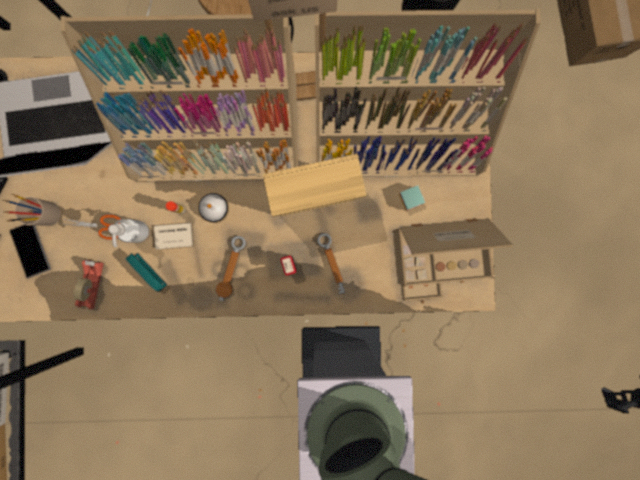

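```bash
cat > h.py <<'E'
import numpy as np, cv2
def cloud(c):
    z=c["range_z"].astype(float); v,u=np.mgrid[0:480,0:640]
    x=(u-c["cx"])/c["fx"]*z; y=(v-c["cy"])/c["fy"]*z
    P=np.stack([x,-y,-z,np.ones_like(z)],-1)@np.array(c["cam_to_world"]).T
    P=P[...,:3]; P[z==0]=np.nan
    return P
def topdown(P,img,x0,x1,y0,y1,zmax=400,s=1):
    pass
E
python3 - <<'E'
from h import *
c=dict(np.load("top0.npz"));P=cloud(c)
z=P[...,2]; im=np.clip((z+10)/300*255,0,255); im[np.isnan(im)]=0
cv2.imwrite("pics/topz.png",cv2.applyColorMap(im.astype(np.uint8),cv2.COLORMAP_JET))
for r in range(0,480,60): print(r,[None if np.isnan(P[r,u,0]) else P[r,u].round().astype(int).tolist() for u in range(0,640,80)])
E
```

```text
0 [[1759, 1600, -933], [1764, 1227, -956], [1747, 832, -938], [1398, 348, -307], [972, 79, 476], [1723, -331, -935], [1713, -718, -931], [1683, -1085, -887]]
60 [[1073, 993, -7], [917, 587, 355], [925, 427, 327], [918, 252, 337], [957, 79, 234], [924, -98, 305], [950, -302, 233], [1414, -1100, -941]]
120 [[895, 981, 8], [889, 755, 12], [830, 469, 202], [833, 279, 177], [845, 81, 120], [832, -122, 152], [836, -336, 120], [1121, -1089, -944]]
180 [[725, 983, 5], [721, 761, 0], [715, 531, 12], [712, 310, -3], [665, 85, 270], [702, -144, -1], [697, -369, 5], [831, -1079, -949]]
240 [[557, 986, -2], [552, 762, -1], [547, 535, 4], [542, 313, -4], [537, 87, 0], [529, -118, 123], [521, -287, 232], [542, -1060, -936]]
300 [[389, 984, 1], [389, 733, 57], [379, 539, -4], [374, 314, 2], [369, 91, -3], [364, -133, 2], [359, -359, -1], [258, -1049, -939]]
360 [[135, 1273, -446], [27, 1225, -948], [18, 849, -948], [13, 470, -931], [107, 95, -449], [-6, -281, -937], [-13, -655, -927], [-24, -1037, -938]]
420 [[-89, 1285, -466], [-247, 1218, -932], [-257, 847, -935], [-269, 476, -946], [42, 98, 14], [36, -122, 13], [-296, -651, -945], [-306, -1031, -950]]
```

```bash
python3 - <<'E'
from h import *
c=dict(np.load("top0.npz"));im=c["image"]
cv2.imwrite("pics/tz1.png",cv2.resize(im[150:300,210:360],None,fx=4,fy=4,interpolation=cv2.INTER_CUBIC))
c=dict(np.load("scene0.npz"));im=c["image"]
cv2.imwrite("pics/sz1.png",cv2.resize(im[135:285,225:345],None,fx=4,fy=4,interpolation=cv2.INTER_CUBIC))
cv2.imwrite("pics/sz2.png",cv2.resize(im[250:400,230:400],None,fx=4,fy=4,interpolation=cv2.INTER_CUBIC))
E
```

```text
(no output)
```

View pics/tz1.png

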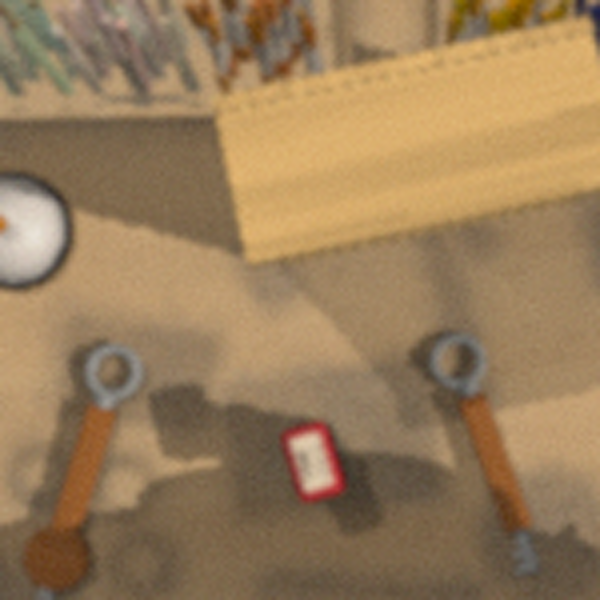

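View pics/sz1.png

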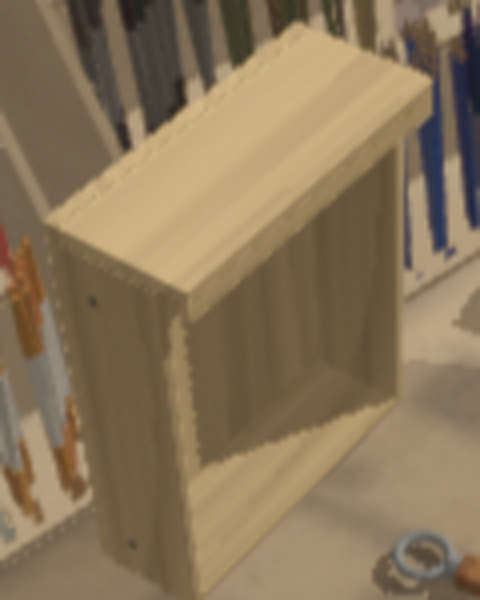

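View pics/sz2.png

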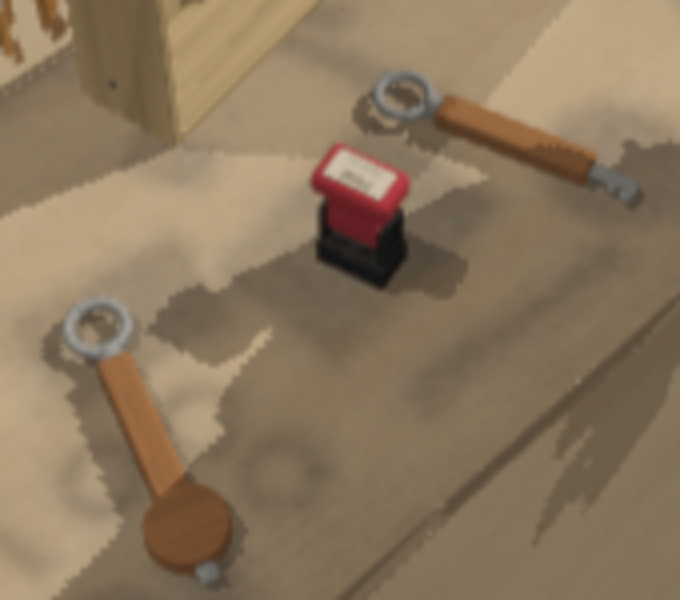

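```bash
cat >> h.py <<'E'
def ray(c,u,v,z):
    M=np.array(c["cam_to_world"]); d=M[:3,:3]@np.array([(u-c["cx"])/c["fx"],-(v-c["cy"])/c["fy"],-1]); o=M[:3,3]
    return o+d*(z-o[2])/d[2]
E
python3 - <<'E'
from h import *
t=dict(np.load("top0.npz"));s=dict(np.load("scene0.npz"))
cv2.imwrite("pics/tz2.png",cv2.resize(t["image"][140:240,250:400],None,fx=5,fy=5,interpolation=cv2.INTER_CUBIC))
T=lambda u,v,z:ray(t,210+u/4-.375,150+v/4-.375,z).round(1)[:2]
S1=lambda u,v,z:ray(s,225+u/4-.375,135+v/4-.375,z).round(1)[:2]
S2=lambda u,v,z:ray(s,230+u/4-.375,250+v/4-.375,z).round(1)[:2]
print("disc eye",T(114,373,8),S2(98,328,8)); print("disc c",T(57,558,16),S2(188,528,16))
print("bar eye",T(457,362,8),S2(405,96,8)); print("bar grip start/end",T(472,400,16),T(518,528,16),S2(443,108,16),S2(592,172,16))
print("tip",T(526,570,8),S2(630,195,8))
print("roof FL",T(247,262,272),S1(187,292,272)); print("roof FR",S1(431,86,272)); print("floor FL",S1(202,598,0),S2(178,142,0),"FR floor",S1(398,400,8))
print("stamp top",T(313,462,81))
P=cloud(s);print("depth eye",)
E
```

```text
disc eye [533.8 316.1] [536.1 318.8]
disc c [406.3 356.1] [404.8 361.7]
bar eye [536.2  76.1] [538.5  77.7]
bar grip start/end [509.3  66.3] [419.8  36.4] [510.9  72.3] [415.5  43.1]
tip [390.1  31.2] [392.3  34.6]
roof FL [586.9 196.8] [587.7 198.7]
roof FR [626.   -9.4]
floor FL [613.6 195. ] [612.9 198.8] FR floor [648.   -3.4]
stamp top [469.9 173.6]
depth eye
```

View pics/tz2.png

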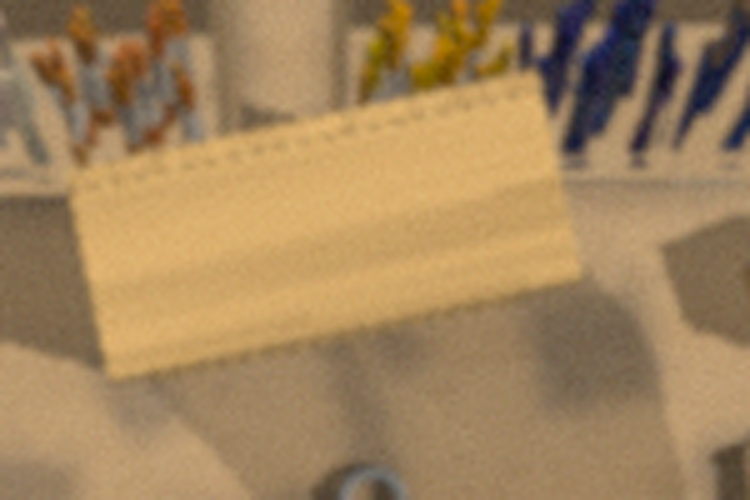

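```bash
cat >> h.py <<'E'
def rz(a): return np.array([[np.cos(a),-np.sin(a),0],[np.sin(a),np.cos(a),0],[0,0,1]])
def toolR(yaw,pitch):
    """key-x heading yaw; pitch=0: tool straight down, pitch=pi/2: tool forward horizontal. camera on key-x side"""
    c,s=np.cos(pitch),np.sin(pitch)
    kx=np.array([c,0,s]); kz=np.array([-s,0,c]); ky=np.array([0,1,0])
    return rz(yaw)@np.column_stack([-ky,-kx,-kz])
E
python3 - <<'E'
from h import *
from workcell import *
t=dict(np.load("top0.npz"))
print("FR top",ray(t,250+581/5,140+277/5,272),"FL",ray(t,250+110/5,140+378/5,272),"BL",ray(t,250+75/5,140+185/5,272),"BR",ray(t,250+538/5,140+72/5,272))
yaw=np.radians(10.5);B=np.array([693,110,0]);R=rz(yaw)
d=np.radians
for pit in (90,75,65,55):
  for y in (45,-45):
    for off in (-18,-60,-120,-200):
      # key grip 65 below eye along key x
      Rt=toolR(yaw,d(pit)); eye=B+R@np.array([-25+0,y,195]); 
      g=eye-65*(-Rt[:,1]); tcp=g+Rt[:,2]*7+ R@np.array([off+18,0,0])
      q=inverse_kinematics(tcp,Rt); print(pit,y,off,None if q is None else np.round(q,2))
for yw,e in ((17,(537,77)),(-17.8,(535,317.5))):
    Rt=toolR(d(yw),0); p=np.array([*e,0])-65*rz(d(yw))[:,0]
    print(p,inverse_kinematics([*p[:2],2],Rt),inverse_kinematics([*p[:2],200],Rt))
E
```

```text
FR top [627.12229517 -18.73778975 272.        ] FL [585.83962655 195.41577304 272.        ] BL [673.91746687 209.7077455  272.        ] BR [721.16315779  -1.60758608 272.        ]
90 45 -18 [-1.23  1.81  0.98  2.33  2.52  1.43  0.23]
90 45 -60 [-1.15  1.65  0.77  2.42  2.47  1.64  0.43]
90 45 -120 None
90 45 -200 None
90 -45 -18 [-1.09  2.09  1.18  2.33  2.52  1.49 -0.1 ]
90 -45 -60 [-1.02  1.9   0.97  2.41  2.5   1.72  0.12]
90 -45 -120 None
90 -45 -200 None
75 45 -18 [-0.57  0.98  0.17  2.4   2.9   1.5   1.37]
75 45 -60 None
75 45 -120 None
75 45 -200 None
75 -45 -18 [-0.98  1.75  1.2   2.42  3.01  1.64  0.13]
75 -45 -60 None
75 -45 -120 None
75 -45 -200 None
65 45 -18 [ 0.4   1.1  -1.08  2.36  2.72  1.36  2.49]
65 45 -60 None
65 45 -120 None
65 45 -200 None
65 -45 -18 [ 0.51  0.96 -0.87  2.36  2.93  1.14  2.32]
65 -45 -60 None
65 -45 -120 None
65 -45 -200 None
55 45 -18 [ 0.26  0.8  -0.86  2.34  2.54  1.    2.31]
55 45 -60 None
55 45 -120 None
55 45 -200 None
55 -45 -18 [ 0.5   0.8  -0.86  2.32  2.71  0.86  2.35]
55 -45 -60 None
55 -45 -120 None
55 -45 -200 None
[474.84019086  57.99583919   0.        ] [-0.10362907  0.69405145 -0.1869052   2.11144193  0.34044252  0.3639531
 -1.84174905] [ 0.22852232  0.38204609 -0.59762316  1.9859489   0.28173916  0.85492943
 -1.79659932]
[473.11158947 337.37019482   0.        ] [-0.97933782  0.82903033  0.37700772  1.86531705 -0.54519159  0.5508255
 -2.12242559] [-0.98948763  0.51586207  0.38174255  1.76660821 -0.23599615  0.90425323
 -2.38739577]
```

```bash
cat > fit.py <<'E'
from h import *
from workcell import *
from scipy.spatial.transform import Rotation as Ro
from scipy.optimize import least_squares
rng=np.random.default_rng(0)
Q=[];Ps=[];Rs=[]
s=read_state(); Q.append(s["qpos"]);Ps.append(s["eef_pos"]);Rs.append(s["tool_rot"])
n=0
while len(Q)<150 and n<600:
    n+=1
    r=rng.uniform(400,800);a=rng.uniform(-1.2,1.2);p=np.array([r*np.cos(a),r*np.sin(a),rng.uniform(50,450)])
    R=toolR(a+rng.uniform(-1,1),rng.uniform(-.3,1.4))
    try:q=inverse_kinematics(p,R)
    except PlanningError: q=None
    if q is not None: Q.append(q);Ps.append(p);Rs.append(R)
np.savez("fk.npz",Q=Q,P=Ps,R=Rs);print(len(Q),n)
E
time python3 fit.py
```

```text
150 179
real	0m11.225s
user	0m1.293s
sys	0m0.313s
```

```bash
cat > fit2.py <<'E'
from h import *
from scipy.spatial.transform import Rotation as Ro
from scipy.optimize import least_squares
import itertools
d=np.load("fk.npz");Q,P,R=d["Q"],d["P"]/1000,d["R"]
def fk(x,Q):
    W=x[:21].reshape(7,3);O=x[21:42].reshape(7,3)
    A=np.broadcast_to(np.eye(3),(len(Q),3,3)).copy();t=np.zeros((len(Q),3))
    for i in range(7):
        w=W[i]/np.linalg.norm(W[i]); t=t+A@O[i]
        A=A@Ro.from_rotvec(Q[:,i:i+1]*w).as_matrix()
    return t+A@x[42:45],A@Ro.from_rotvec(x[45:48]).as_matrix()
def res(x):
    p,A=fk(x,Q);return np.concatenate([(p-P).ravel(),.3*(A-R).ravel()])
if __name__=="__main__":
    best=None
    for sg in itertools.product([1,-1],repeat=3):
      for m in (0,np.pi/2,np.pi,-np.pi/2):
        W=np.array([[0,0,-1],[0,1,0],[0,0,sg[0]],[0,1,0],[0,0,sg[1]],[0,1,0],[0,0,sg[2]]],float)
        O=np.array([[0,0,.1],[0,0,.2],[0,0,.2],[0,0,.2],[0,0,.2],[0,0,.2],[0,0,.1]])
        x0=np.r_[W.ravel(),O.ravel(),0,0,.2,0,0,m]
        r=least_squares(res,x0,max_nfev=60)
        if best is None or r.cost<best.cost: best=r;print(sg,m,r.cost)
        if r.cost<1e-6:break
      if best.cost<1e-6:break
    r=least_squares(res,best.x,max_nfev=500);print(r.cost)
    e=res(r.x);print(np.abs(e[:450]).max()*1000)
    np.save("fkx.npy",r.x);x=r.x
    print(x[:21].reshape(7,3).round(3));print(x[21:42].reshape(7,3).round(4));print(x[42:].round(4))
E
python3 fit2.py
```

```text
(1, 1, 1) 0 3.364086101106502e-20
3.364086101106502e-20
8.517636596039324e-08
[[-0.     0.    -0.125]
 [-0.     0.765  0.   ]
 [-0.     0.    -1.2  ]
 [-0.     1.309  0.   ]
 [-0.     0.    -1.512]
 [-0.     1.542  0.   ]
 [-0.     0.    -1.533]]
[[ 0.     -0.      0.2451]
 [-0.     -0.1885  0.0752]
 [ 0.      0.1672  0.4552]
 [ 0.     -1.3925  0.0746]
 [ 0.      1.355   0.6899]
 [-0.      1.0451 -0.2692]
 [ 0.     -1.0454  1.838 ]]
[-0.      0.     -1.5102 -0.      0.     -3.1416]
```

```bash
cat > kin.py <<'E'
from h import *
from scipy.spatial.transform import Rotation as Ro
from scipy.optimize import least_squares
X=np.load("fkx.npy")
LO=np.array([-2.91,-.3,-1.5,.17,-1.26,.16,-2.52]);HI=np.array([2.91,2.13,1.42,2.43,4.41,1.93,2.52])
VM=np.array([1.89,1.89,2.39,2.39,3.01,3.01,3.01])
L1,L2,L3=530.,420.7,327.8
def chain(q):
    A=np.eye(3);t=np.zeros(3);pts=[]
    W=X[:21].reshape(7,3);O=X[21:42].reshape(7,3)
    for i in range(7):
        t=t+A@O[i]; A=A@Ro.from_rotvec(q[i]*W[i]/np.linalg.norm(W[i])).as_matrix()
        pts.append((t*1000,A))
    p=t*1000+A@X[42:45]*1000; R=A@Ro.from_rotvec(X[45:48]).as_matrix()
    return p,R
def iks(p,R,n=40,seed=0,marg=.03,seeds=None):
    rng=np.random.default_rng(seed);out=[]
    S=list(seeds) if seeds is not None else []
    S+= [rng.uniform(LO,HI) for _ in range(n)]
    for s in S:
        def f(q):
            a,b=chain(q);return np.r_[(a-p)/300,Ro.from_matrix(b.T@R).as_rotvec()]
        s=np.clip(s,LO+marg+1e-3,HI-marg-1e-3)
        r=least_squares(f,s,bounds=(LO+marg,HI-marg),max_nfev=40,xtol=1e-10,ftol=1e-10)
        if np.abs(r.fun).max()<1e-4: out.append(r.x)
    return out
def elbow_wrist(q):
    p,R=chain(q); w=p-R[:,2]*L3
    th=-q[0]; e=np.array([0,0,320.3])+L1*np.array([np.sin(q[1])*np.cos(th),np.sin(q[1])*np.sin(th),np.cos(q[1])])
    return e,w
E
python3 - <<'E'
from kin import *
q=np.array([1.202, 0.521, -0.036, 1.599, 0.021, 1.021, -0.113]);print(chain(q)); e,w=elbow_wrist(q);print(e,w,np.linalg.norm(e-w))
yaw=np.radians(10.8);B=np.array([693,110,0]);R=rz(yaw)
for pit in (90,80,60,45):
  for y in (40,-40):
    for fl in (0,1):
     for ex in (-25,-50):
      Rt=toolR(yaw,np.radians(pit)); eye=B+R@np.array([ex,y,200])
      tcp=eye+65*Rt[:,1]+Rt[:,2]*7
      if fl: Rt=Rt@np.diag([-1,-1,1])
      sol=iks(tcp,Rt,16)
      sol=sorted(sol,key=lambda q:q[1])
      print(pit,y,fl,ex,len(sol))
      for q in sol[::max(1,len(sol)//4)]: print("   ",q.round(2),elbow_wrist(q)[0].round(),elbow_wrist(q)[1].round())
E
```

```text
(array([ 183.85090137, -597.69525433,  231.72301289]), array([[ 2.93589475e-01, -9.55931519e-01,  3.88183342e-04],
       [-9.55931112e-01, -2.93589711e-01, -8.89561475e-04],
       [ 9.64326487e-04, -1.09910647e-04, -9.99999529e-01]]))
[  95.10030683 -246.06846181  779.98058883] [ 183.72365487 -597.40365608  559.52285849] 424.13692060227703
90 40 0 -25 1
    [-0.21  1.15 -0.22  2.3   3.03  1.89  1.74] [473. 100. 536.] [346.  84. 135.]
90 40 0 -50 4
    [-0.7   1.26  0.31  2.37  2.72  1.9   1.11] [387. 325. 481.] [321.  80. 135.]
    [-0.7   1.26  0.31  2.37  2.72  1.9   1.11] [386. 326. 481.] [321.  80. 135.]
    [ 0.16  1.28 -0.64  2.34  3.26  1.9   2.22] [501. -80. 474.] [321.  80. 135.]
    [-0.86  1.36  0.5   2.38  2.63  1.82  0.87] [337. 395. 430.] [321.  80. 135.]
90 40 1 -25 4
    [-0.34  1.15 -0.07  2.31  2.95  1.89 -1.56] [456. 162. 537.] [346.  84. 135.]
    [ 0.37  1.4  -0.88  2.28  3.37  1.74 -0.64] [ 488. -187.  410.] [346.  84. 135.]
    [ 0.37  1.4  -0.88  2.28  3.37  1.74 -0.64] [ 488. -187.  410.] [346.  84. 135.]
    [ 0.62  1.73 -1.22  2.27  3.5   1.52 -0.16] [ 42
[... 4105 characters left out ...]
]
    [ 0.83  1.35 -1.47  2.4   2.58  1.27 -0.1 ] [ 347. -383.  438.] [347.   3. 304.]
45 40 0 -25 1
    [ 0.21  0.62 -0.75  2.26  2.31  0.65  2.42] [301. -64. 752.] [393.  93. 381.]
45 40 0 -50 1
    [-1.19  1.13  1.31  2.39  3.95  1.04  0.18] [177. 446. 546.] [368.  89. 381.]
45 40 1 -25 0
45 40 1 -50 0
45 -40 0 -25 0
45 -40 0 -50 0
45 -40 1 -25 3
    [-0.28  0.53  0.13  2.29  3.27  0.47 -1.72] [259.  75. 777.] [408.  15. 381.]
    [ 0.39  0.62 -0.73  2.25  2.48  0.53 -0.73] [ 284. -117.  752.] [408.  15. 381.]
    [ 0.71  0.88 -1.24  2.24  2.17  0.8  -0.21] [ 309. -267.  658.] [408.  15. 381.]
45 -40 1 -50 1
    [-0.07  0.51 -0.14  2.34  3.04  0.48 -1.44] [256.  18. 784.] [383.  10. 381.]
```

```bash
cat > srch.py <<'E'
from kin import *
from multiprocessing import Pool
yaw=np.radians(10.8);B=np.array([693,110,0]);R=rz(yaw)
def job(a):
    y,fl,dy,gd,pit=a
    Rt=toolR(yaw+np.radians(dy),np.radians(pit)); F=np.diag([-1,-1,1]) if fl else np.eye(3)
    def tcp(ex,z): 
        eye=B+R@np.array([ex,y,z]); return eye+gd*Rt[:,1]+Rt[:,2]*7
    best=(-1,None)
    for q in iks(tcp(-52,212),Rt@F,14,marg=.02):
        m=min((q-LO).min(),(HI-q).min()); qs=[q]
        for ex,z in ((-38,212),(-24,208),(-24,196)):
            s=iks(tcp(ex,z),Rt@F,0,seeds=[qs[-1]],marg=.01)
            if not s: m=-1;break
            qs.append(s[0]); m=min(m,(s[0]-LO).min(),(HI-s[0]).min())
        if m>best[0]: best=(m,[qs[0],qs[-1]])
    return a,best
if __name__=="__main__":
    L=[(y,fl,dy,gd,pit) for y in(40,-40) for fl in (0,1) for dy in (-8,0,8) for gd in (50,65,80) for pit in (82,90)]
    with Pool() as p: res=p.map(job,L,chunksize=1)
    for y in (40,-40):
        for a,b in sorted([r for r in res if r[0][0]==y],key=lambda r:-r[1][0])[:12]:
            print(a,round(b[0],3),b[1][0].round(2) if b[1] else None,b[1][1].round(2) if b[1] else None,elbow_wrist(b[1][1])[0].round() if b[1] else "")
E
nproc; time OMP_NUM_THREADS=1 python3 srch.py
```

```text
4
(40, 0, -8, 50, 82) -1 None None 
(40, 0, -8, 50, 90) -1 None None 
(40, 0, -8, 65, 82) -1 None None 
(40, 0, -8, 65, 90) -1 None None 
(40, 0, -8, 80, 82) -1 None None 
(40, 0, -8, 80, 90) -1 None None 
(40, 0, 0, 50, 82) -1 None None 
(40, 0, 0, 50, 90) -1 None None 
(40, 0, 0, 65, 82) -1 None None 
(40, 0, 0, 65, 90) -1 None None 
(40, 0, 0, 80, 82) -1 None None 
(40, 0, 0, 80, 90) -1 None None 
(-40, 0, 0, 65, 90) 0.033 [-0.87  1.6   0.82  2.4   2.66  1.84  0.48] [-0.87  1.61  0.83  2.32  2.67  1.77  0.5 ] [340. 406. 301.]
(-40, 0, -8, 50, 82) -1 None None 
(-40, 0, -8, 50, 90) -1 None None 
(-40, 0, -8, 65, 82) -1 None None 
(-40, 0, -8, 65, 90) -1 None None 
(-40, 0, -8, 80, 82) -1 None None 
(-40, 0, -8, 80, 90) -1 None None 
(-40, 0, 0, 50, 82) -1 None None 
(-40, 0, 0, 50, 90) -1 None None 
(-40, 0, 0, 65, 82) -1 None None 
(-40, 0, 0, 80, 82) -1 None None 
(-40, 0, 0, 80, 90) -1 None None 
real	1m21.637s
user	5m3.016s
sys	0m0.294s
```

```bash
cat >> kin.py <<'E'
WN=X[:21].reshape(7,3);WN=WN/np.linalg.norm(WN,axis=1)[:,None];ON=X[21:42].reshape(7,3)*1000
RT=Ro.from_rotvec(X[45:48]).as_matrix();PT=X[42:45]*1000
def skew_exp(w,a):
    K=np.array([[0,-w[2],w[1]],[w[2],0,-w[0]],[-w[1],w[0],0]]);return np.eye(3)+np.sin(a)*K+(1-np.cos(a))*K@K
def fkj(q):
    A=np.eye(3);t=np.zeros(3);ax=[];o=[]
    for i in range(7):
        t=t+A@ON[i];ax.append(A@WN[i]);o.append(t);A=A@skew_exp(WN[i],q[i])
    p=t+A@PT
    J=np.array([np.r_[np.cross(a,p-b)/300,a] for a,b in zip(ax,o)]).T
    return p,A@RT,J
MID=(LO+HI)/2;HR=(HI-LO)/2
def newt(p,R,q,it=120,null=.05,marg=.015,ref=None):
    q=q.copy()
    for k in range(it):
        a,b,J=fkj(q)
        rv=Ro.from_matrix(R@b.T).as_rotvec(); e=np.r_[(p-a)/300,rv]
        U=J.T@np.linalg.inv(J@J.T+1e-5*np.eye(6))
        mlo=np.maximum(q-LO,.01);mhi=np.maximum(HI-q,.01)
        g=1/mlo**1.5-1/mhi**1.5 if ref is None else (ref-q)*20
        N=np.eye(7)-U@J; dn=N@g; dn=dn/max(1,np.linalg.norm(dn))*null*(1 if k<it*.7 else 0)
        dq=U@e; dq*=min(1,.3/np.abs(dq).max()) if np.abs(dq).max()>0 else 1
        q=np.clip(q+dq+dn,LO+marg,HI-marg)
        if k>=it*.7 and np.abs(e).max()<1e-7: break
    a,b,J=fkj(q)
    ok=np.linalg.norm(a-p)<.05 and np.linalg.norm(Ro.from_matrix(R@b.T).as_rotvec())<1e-3
    return (q,min((q-LO).min(),(HI-q).min())) if ok else (None,-1)
E
cat > srch.py <<'E'
from kin import *
from multiprocessing import Pool
yaw=np.radians(10.8);B=np.array([693,110,0]);R=rz(yaw)
def job(a):
    y,fl,dy,gd,pit=a
    Rt=toolR(yaw+np.radians(dy),np.radians(pit)); F=np.diag([-1,-1,1]) if fl else np.eye(3)
    def tcp(ex,z): 
        eye=B+R@np.array([ex,y,z]); return eye+gd*Rt[:,1]+Rt[:,2]*7
    rng=np.random.default_rng(1);best=(-1,None)
    for k in range(40):
        q,m=newt(tcp(-38,212),Rt@F,np.clip(rng.uniform(LO,HI)*[.5,1,1,1,1,1,1],[-1.3,.3,-1.4,1.8,1.8,.8,-2.5],[1.3,2,1.3,2.4,4.2,1.9,2.5]))
        if q is None or m<best[0]: continue
        qs=[q]
        for ex,z in ((-52,212),(-24,208),(-24,196)):
            s,m2=newt(tcp(ex,z),Rt@F,q,60,.02)
            m=min(m,m2)
            if s is None: break
            qs.append(s)
        if m>best[0]: best=(m,[qs[1],qs[-1]])
    return a,best
if __name__=="__main__":
    L=[(y,fl,dy,gd,pit) for y in(40,-40) for fl in (0,1) for dy in (-8,0,8) for gd in (50,65,80) for pit in (82,90)]
    with Pool() as p: res=p.map(job,L,chunksize=1)
    for y in (40,-40):
        for a,b in sorted([r for r in res if r[0][0]==y],key=lambda r:-r[1][0])[:14]:
            if b[1]: print(a,round(b[0],3),b[1][0].round(2) ,b[1][1].round(2),elbow_wrist(b[1][1])[0].round() )
E
time OMP_NUM_THREADS=1 timeout 550 python3 srch.py
```

```text
(40, 1, -8, 80, 90) 0.127 [ 0.52  1.81 -1.25  2.3   3.52  1.78 -0.07] [ 0.48  1.74 -1.18  2.23  3.48  1.76 -0.2 ] [ 462. -243.  230.]
(40, 1, -8, 65, 90) 0.111 [ 0.52  1.79 -1.28  2.32  3.48  1.79 -0.06] [ 0.48  1.72 -1.21  2.24  3.45  1.77 -0.19] [ 465. -243.  244.]
(40, 1, 8, 80, 90) 0.11 [ 0.55  1.47 -0.93  2.32  3.56  1.53 -0.53] [ 0.48  1.43 -0.86  2.24  3.56  1.52 -0.64] [ 465. -243.  393.]
(40, 1, 0, 80, 90) 0.106 [ 0.53  1.61 -1.07  2.32  3.49  1.67 -0.33] [ 0.48  1.55 -1.    2.25  3.47  1.65 -0.45] [ 471. -243.  329.]
(40, 0, 8, 80, 90) 0.098 [ 0.25  1.26 -0.59  2.33  3.47  1.75  2.22] [ 0.19  1.25 -0.52  2.26  3.44  1.72  2.13] [495. -93. 486.]
(40, 1, -8, 50, 90) 0.095 [ 0.51  1.76 -1.3   2.33  3.45  1.81 -0.06] [ 0.48  1.69 -1.22  2.26  3.41  1.78 -0.19] [ 468. -242.  260.]
(40, 1, 8, 65, 90) 0.093 [ 0.55  1.44 -0.95  2.34  3.53  1.52 -0.53] [ 0.48  1.4  -0.87  2.26  3.53  1.52 -0.64] [ 463. -242.  411.]
(40, 1, 0, 65, 90) 0.089 [ 0.53  1.58 -1.09  2.34  3.46  1.68 -0.33] [ 0.47  1.52 -1.01  2.27  3.44  1.66 -0.46] [ 472. -240.  348.]
(40, 0, 8, 65, 90) 0.081 [ 0.25  1.22
[... 1968 characters left out ...]
0, 90) 0.096 [ 0.4   1.14 -0.51  2.33  3.58  1.61  2.1 ] [ 0.31  1.14 -0.43  2.26  3.56  1.61  2.01] [ 459. -148.  540.]
(-40, 1, -8, 65, 90) 0.096 [ 0.64  1.59 -1.11  2.33  3.45  1.69 -0.32] [ 0.58  1.53 -1.03  2.26  3.43  1.68 -0.44] [ 442. -291.  340.]
(-40, 0, 0, 65, 90) 0.085 [ 0.36  1.23 -0.6   2.35  3.42  1.75  2.21] [ 0.28  1.22 -0.52  2.27  3.39  1.73  2.11] [ 477. -138.  504.]
(-40, 1, 0, 50, 90) 0.081 [ 0.66  1.41 -0.98  2.35  3.48  1.54 -0.53] [ 0.58  1.37 -0.89  2.27  3.47  1.54 -0.65] [ 434. -285.  428.]
(-40, 1, -8, 50, 90) 0.08 [ 0.64  1.55 -1.12  2.35  3.41  1.7  -0.33] [ 0.57  1.49 -1.04  2.27  3.39  1.69 -0.46] [ 444. -287.  362.]
real	3m0.662s
user	11m28.512s
sys	0m0.350s
```

```bash
cat > mot.py <<'E'
from kin import *
from workcell import *
def path_check(q0,q1,n=9):
    for s in np.linspace(0,1,n):
        q=q0+(q1-q0)*s;p,R,_=fkj(q);e,w=elbow_wrist(q);print("  ",p.round(),"tz",R[:,2].round(2),"keyx",(-R[:,1]).round(2),"el",e.round(),"wr",w.round())
def st(): 
    s=read_state();print("t",round(s["time"],2),"p",s["eef_pos"].round(1),"q",s["qpos"].round(3),"gap",round(s["finger_gap"],1),"F",s["ft_force"].round(1));return s
def snap(n,f):
    c=camera(n);cv2.imwrite(f"pics/{f}.png",c["image"]);np.savez(f"{f}.npz",**c);return c
E
python3 - <<'E'
from mot import *
d=np.radians
Rt=toolR(d(17),0); pg=np.array([472.3,57.1,0])
qa,m=newt(pg+[0,0,200],Rt,np.array([-.1,.5,-.18,1.9,.34,.6,-1.84]),ref=np.array([-.1,.5,-.05,1.9,.34,.6,-1.84])); print(qa,m)
q0=read_state()["qpos"]
qv,m=newt(np.array([420,-150,430.]),toolR(d(-10),0),qa,ref=qa);print(qv,m)
path_check(q0,qv);path_check(qv,qa)
np.savez("wp.npz",qa=qa,qv=qv)
E
```

```text
[-0.06315425  0.33520277 -0.22571039  2.00634438  0.10176977  0.81053739
 -1.62103953] 0.4236556152147508
[ 1.97412230e-01  5.87798899e-02  1.33973606e-02  1.73070886e+00
 -8.06220171e-04  1.35210923e+00 -1.53436789e+00] 0.3587798898885426
   [ 184. -597.  231.] tz [-0.  0. -1.] keyx [ 0.96  0.29 -0.  ] el [  95. -246.  780.] wr [ 184. -597.  559.]
   [ 245. -555.  261.] tz [-0. -0. -1.] keyx [ 0.97  0.24 -0.  ] el [ 113. -209.  794.] wr [ 246. -555.  588.]
   [ 299. -506.  289.] tz [-0. -0. -1.] keyx [ 0.98  0.18 -0.  ] el [ 122. -170.  807.] wr [ 300. -505.  617.]
   [ 343. -451.  316.] tz [-0. -0. -1.] keyx [ 0.99  0.12 -0.01] el [ 123. -133.  818.] wr [ 345. -450.  644.]
   [ 378. -392.  342.] tz [-0. -0. -1.] keyx [ 1.    0.06 -0.  ] el [116. -98. 828.] wr [ 380. -391.  670.]
   [ 403. -331.  366.] tz [-0. -0. -1.] keyx [ 1.  0. -0.] el [103. -66. 836.] wr [ 404. -329.  694.]
   [ 418. -269.  389.] tz [-0. -0. -1.] keyx [ 1.   -0.06 -0.  ] el [ 83. -40. 842.] wr [ 419. -268.  717.]
   [ 424. -208.  410.] tz [-0. -0. -1.] keyx [ 0.99 -0.12 -0.  ] el [ 59. -20. 847.] wr [ 424. -20
[... 392 characters left out ...]
 1.   -0.06 -0.  ] el [ 67.  -9. 846.] wr [ 454. -101.  699.]
   [464. -82. 341.] tz [-0.   -0.02 -1.  ] keyx [ 1.   -0.01 -0.  ] el [ 85.  -9. 843.] wr [465. -75. 669.]
   [473. -56. 312.] tz [-0.   -0.02 -1.  ] keyx [ 1.    0.05 -0.  ] el [103.  -7. 840.] wr [474. -48. 640.]
   [478. -29. 283.] tz [-0.   -0.02 -1.  ] keyx [ 0.99  0.11 -0.  ] el [122.  -4. 836.] wr [478. -21. 611.]
   [479.  -1. 255.] tz [-0.   -0.02 -1.  ] keyx [ 0.98  0.17 -0.  ] el [139.  -0. 832.] wr [479.   5. 582.]
   [478.  28. 227.] tz [ 0.   -0.01 -1.  ] keyx [ 0.97  0.23 -0.  ] el [157.   5. 827.] wr [477.  32. 555.]
   [472.  57. 200.] tz [ 0. -0. -1.] keyx [0.96 0.29 0.  ] el [174.  11. 821.] wr [472.  57. 528.]
```

Paths clear everything. Go above the bar key and look.

```bash
python3 - <<'E'
from mot import *
w=np.load("wp.npz"); goto_joints(w["qv"]);st();goto_joints(w["qa"]);st();snap("wrist","w1")
E
```

```text
t 2.11 p [ 419.9 -150.6  429.7] q [ 1.980e-01  5.900e-02  1.400e-02  1.731e+00 -1.000e-03  1.352e+00
 -1.534e+00] gap 85.3 F [ 0.3 -0.2  1. ]
t 3.31 p [472.9  56.2 200.7] q [-0.062  0.334 -0.225  2.005  0.102  0.811 -1.621] gap 85.6 F [ 1.2  0.3 -0.9]
```

View pics/w1.png

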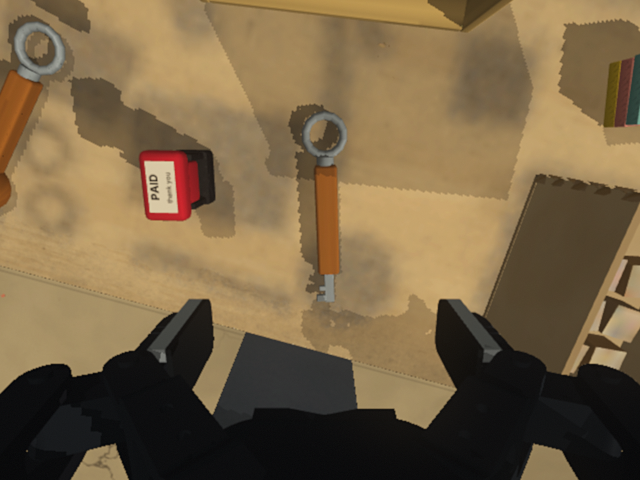

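```bash
python3 - <<'E'
from h import *
c=dict(np.load("w1.npz"))
f=lambda u,v,z:ray(c,u,v,z)[:2].round(1)
e=f(325,135,8);a=f(326.5,167,16);b=f(329,272,16);t=f(326,300,8)
print(e,a,b,t,np.linalg.norm(e-t)); 
for p,q in ((b,a),(t,e),(b,e)): print(np.degrees(np.arctan2(*(q-p)[::-1])))
print("disc eye",f(39,47,8),"stamp", f(166,184,81))
print("box roof bottom? ",f(463,30,248),f(512,0,272))
E
```

```text
[540.1  75.5] [515.1  66.6] [424.2  36.5] [392.9  29.8] 154.13088593789377
18.321417043809987
17.247580612086605
18.597930947235934
disc eye [538.5 317.3] stamp [476.4 172. ]
box roof bottom?  [570.4  52.8] [568.9  52.7]
```

```bash
python3 - <<'E'
from mot import *
d=np.radians
Rt=toolR(d(18),0)
movel([474.3,53.8,60],Rt,max_speed=250)
print(movel([474.3,53.8,3],max_speed=120,guard=20)); st()
clamp(); st()
movel([474.3,53.8,130],max_speed=200); st(); snap("wrist","w2")
E
```

```text
False
t 4.69 p [474.7  53.9   3.8] q [-0.14   0.687 -0.128  2.116  0.238  0.35  -1.72 ] gap 85.7 F [ 0.7  0.1 -0.2]
t 5.33 p [474.4  53.8   3.4] q [-0.141  0.688 -0.127  2.116  0.238  0.35  -1.72 ] gap 18.0 F [-1.4 -0.8 12.7]
t 6.12 p [473.9  53.7 129.2] q [-0.071  0.449 -0.213  2.065  0.154  0.643 -1.644] gap 18.2 F [ 0.1 -0.4 -1.2]
```

View pics/w2.png

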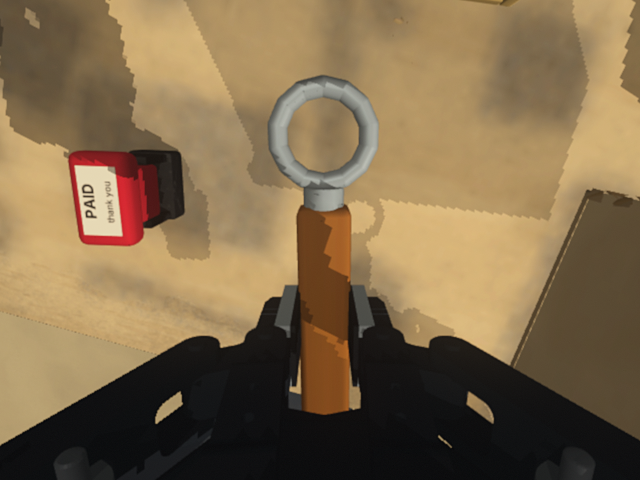

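```bash
python3 - <<'E'
from mot import *
c=dict(np.load("w2.npz"));s=read_state();P=cloud(c)
def ringpts():
    L=[]
    for a in np.linspace(0,2*np.pi,40):
        u=int(round(323+46*np.cos(a)));v=int(round(132+47*np.sin(a)));L.append(P[v,u])
    return np.array(L)
L=ringpts(); T=(L-s["eef_pos"])@s["tool_rot"]
print(T.round(1)[::4]); print(np.nanmedian(T,axis=0),np.nanmean(T,axis=0))
# grip surface
G=(P[220:270:10,325]-s["eef_pos"])@s["tool_rot"];print(G.round(1))
M=np.array(c["cam_to_world"]);print((M[:3,3]-s["eef_pos"])@s["tool_rot"])
E
```

```text
[[ 15.8 -70.6  -6.7]
 [ 12.9 -61.1  -6.8]
 [  4.4 -55.2  -7.6]
 [ -5.9 -55.6  -7.3]
 [-13.9 -62.2  -7.9]
 [-16.  -72.   -7.4]
 [-11.6 -80.7  -8. ]
 [ -3.2 -85.6  -6.1]
 [  6.5 -84.2  -7.6]
 [ 13.8 -77.9  -6.7]]
[  0.50485561 -70.63789251  -7.27356349] [  0.25663408 -70.39847084  -7.28212776]
[[  0.5 -40.7 -12.8]
 [  0.5 -36.9 -11.9]
 [  0.5 -33.2 -11.9]
 [  0.5 -29.4 -11.9]
 [  0.5 -25.6 -12.1]]
[   0.17638587  -69.38527958 -142.06834128]
```

```bash
cat > hang.py <<'E'
from mot import *
d=np.radians
BY=d(11.0);B=np.array([692.8,105.4,0]);RB=rz(BY)
EYE=np.array([.3,-70.5,-4.])
def hp(ex,y,z,dy,pit,eye=EYE):
    Rt=toolR(BY+d(dy),d(pit)); return B+RB@np.array([ex,y,z])-Rt@eye,Rt
def show(q0,q1,n=11,eye=EYE):
    for s in np.linspace(0,1,n):
        q=q0+(q1-q0)*s;p,R,_=fkj(q)
        bx=lambda v:(RB.T@(v-B)).round().astype(int)
        e,w=elbow_wrist(q)
        print(round(s,2),"eye",bx(p+R@eye),"tcp",bx(p),"tip",bx(p+R@(eye+[0,156,0])),"cam",bx(p+R@np.array([0,-69,-142])),"tzpitch",np.degrees(np.arccos(-R[2,2])).round(),"Wel",e.round(),"Wwr",w.round())
E
python3 - <<'E'
from hang import *
q0=read_state()["qpos"]
p,Rt=hp(-57,43,212,8,90)
best=None;rng=np.random.default_rng(0)
ref=np.array([ 0.25,1.26,-0.59,2.33,3.47,1.75,2.22])
q,m=newt(p,Rt,ref);print(q,m)
show(q0,q)
print("alt")
qt=np.array([0.3,.6,-.5,2.2,3.3,.45,2.0]);show(qt,q); print("A"); show(q0,qt)
E
```

```text
[ 0.27586802  1.25416334 -0.61122146  2.36067251  3.4734925   1.74795391
  2.24499309] 0.06932748554259627
0.0 eye [-155   -1  133] tcp [-225   -9  129] tip [-310  -20  133] cam [-156   -1  271] tzpitch 0.0 Wel [230.  16. 798.] Wwr [474.  54. 457.]
0.1 eye [-223  -32   82] tcp [-272  -80   95] tip [-331 -138  120] cam [-205   -4  216] tzpitch 15.0 Wel [268.  10. 777.] Wwr [473.  50. 413.]
0.2 eye [-287  -89   52] tcp [-293 -154   80] tip [-298 -228  121] cam [-262  -32  175] tzpitch 27.0 Wel [304.   0. 754.] Wwr [467.  47. 370.]
0.3 eye [-322 -166   45] tcp [-283 -217   74] tip [-233 -273  115] cam [-305  -83  154] tzpitch 38.0 Wel [338. -11. 729.] Wwr [457.  43. 331.]
0.4 eye [-312 -241   55] tcp [-245 -258   70] tip [-164 -271   94] cam [-315 -141  150] tzpitch 47.0 Wel [369. -25. 700.] Wwr [444.  39. 294.]
0.5 eye [-256 -290   71] tcp [-189 -268   65] tip [-110 -234   62] cam [-290 -184  153] tzpitch 54.0 Wel [397. -41. 669.] Wwr [429.  36. 260.]
0.6 eye [-173 -292   86] tcp [-128 -245   58] tip [ -79 -181   29] cam [-240 -195  158] tzpitch 59.0 Wel [422. -58. 636.] Wwr [410.  33.
[... 2899 characters left out ...]
 Wwr [458.  16. 411.]
0.6 eye [-101 -206  153] tcp [ -55 -154  164] tip [ -4 -88 182] cam [-184 -161  255] tzpitch 43.0 Wel [269. -41. 775.] Wwr [454.   8. 403.]
0.7 eye [ -44 -196  185] tcp [ -31 -128  171] tip [-21 -44 160] cam [-140 -164  279] tzpitch 47.0 Wel [274. -52. 771.] Wwr [450.   1. 395.]
0.8 eye [   3 -149  213] tcp [-18 -93 175] tip [-50 -24 134] cam [-102 -134  302] tzpitch 49.0 Wel [279. -64. 767.] Wwr [445.  -6. 388.]
0.9 eye [ 23 -73 229] tcp [-17 -52 175] tip [-72 -27 115] cam [-85 -79 315] tzpitch 51.0 Wel [283. -76. 762.] Wwr [439. -13. 381.]
1.0 eye [  8  10 229] tcp [-28 -10 172] tip [-78 -37 108] cam [-98 -17 313] tzpitch 52.0 Wel [286. -88. 758.] Wwr [434. -20. 374.]
```

```bash
cat > plan1.py <<'E'
from hang import *
q0=read_state()["qpos"]
ref=np.array([ 0.27586802,1.25416334,-0.61122146,2.36067251,3.4734925,1.74795391,2.24499309])
WPS=[(-57,43,212,8,90),(-60,43,190,0,85),(-65,43,170,-15,75),(-75,43,160,-30,62),(-110,43,180,-38,50),(-150,43,220,-42,42),(-170,43,260,-42,35)]
q=ref;prev=None
for w in WPS:
    if prev is not None:
        for s in np.linspace(0,1,6)[1:]:
            ww=np.array(prev)*(1-s)+np.array(w)*s
            p,Rt=hp(*ww); qn,m=newt(p,Rt,q,80,.03)
            if qn is None: print("fail",ww.round());break
            q=qn
    else:
        p,Rt=hp(*w);q,m=newt(p,Rt,q)
    if qn is None if prev is not None else False: break
    prev=w;print(w,q.round(2),round(m,3),[a.round() for a in elbow_wrist(q)])
E
python3 plan1.py
```

```text
(-57, 43, 212, 8, 90) [ 0.28  1.25 -0.61  2.36  3.47  1.75  2.24] 0.069 [array([ 485., -137.,  485.]), array([322.,  32., 142.])]
(-60, 43, 190, 0, 85) [ 0.24  1.31 -0.74  2.39  3.24  1.84  2.32] 0.04 [array([ 497., -122.,  457.]), array([303.,  74., 148.])]
(-65, 43, 170, -15, 75) [-0.32  1.07 -0.42  2.4   2.49  1.75  1.7 ] 0.031 [array([441., 145., 577.]), array([291., 159., 186.])]
(-75, 43, 160, -30, 62) [-0.64  0.85 -0.2   2.31  2.01  1.22  1.63] 0.116 [array([317., 239., 672.]), array([309., 237., 250.])]
(-110, 43, 180, -38, 50) [-0.53  0.66 -0.38  2.28  1.66  1.06  1.91] 0.154 [array([279., 164., 740.]), array([315., 260., 334.])]
(-150, 43, 220, -42, 42) [-0.34  0.5  -0.63  2.26  1.38  1.04  2.15] 0.17 [array([241.,  85., 785.]), array([307., 258., 413.])]
(-170, 43, 260, -42, 35) [ 0.07  0.47 -1.1   2.21  1.22  1.15  2.38] 0.137 [array([238., -17., 793.]), array([309., 241., 485.])]
```

```bash
cat >> plan1.py <<'E'
    QS=globals().setdefault("QS",[]);QS.append(q)
np.save("QS1.npy",np.array(QS[::-1]))
print("flip");show(q0,QS[-1],11)
for a,b in zip(QS[::-1],QS[::-1][1:]): print("--",np.abs(a-b).max().round(2));show(a,b,4)
E
python3 plan1.py
```

```text
(-57, 43, 212, 8, 90) [ 0.28  1.25 -0.61  2.36  3.47  1.75  2.24] 0.069 [array([ 485., -137.,  485.]), array([322.,  32., 142.])]
(-60, 43, 190, 0, 85) [ 0.24  1.31 -0.74  2.39  3.24  1.84  2.32] 0.04 [array([ 497., -122.,  457.]), array([303.,  74., 148.])]
(-65, 43, 170, -15, 75) [-0.32  1.07 -0.42  2.4   2.49  1.75  1.7 ] 0.031 [array([441., 145., 577.]), array([291., 159., 186.])]
(-75, 43, 160, -30, 62) [-0.64  0.85 -0.2   2.31  2.01  1.22  1.63] 0.116 [array([317., 239., 672.]), array([309., 237., 250.])]
(-110, 43, 180, -38, 50) [-0.53  0.66 -0.38  2.28  1.66  1.06  1.91] 0.154 [array([279., 164., 740.]), array([315., 260., 334.])]
(-150, 43, 220, -42, 42) [-0.34  0.5  -0.63  2.26  1.38  1.04  2.15] 0.17 [array([241.,  85., 785.]), array([307., 258., 413.])]
(-170, 43, 260, -42, 35) [ 0.07  0.47 -1.1   2.21  1.22  1.15  2.38] 0.137 [array([238., -17., 793.]), array([309., 241., 485.])]
flip
0.0 eye [-155   -1  133] tcp [-225   -9  129] tip [-310  -20  133] cam [-156   -1  271] tzpitch 0.0 Wel [230.  16. 798.] Wwr [474.  54. 457.]
0.1 eye [-189   48  127] tcp [-244    4  127] t
[... 4088 characters left out ...]
156.]
1.0 eye [-60  43 190] tcp [-62  43 119] tip [-74  43  35] cam [-198   43  201] tzpitch 85.0 Wel [ 497. -122.  457.] Wwr [303.  74. 148.]
-- 0.23
0.0 eye [-60  43 190] tcp [-62  43 119] tip [-74  43  35] cam [-198   43  201] tzpitch 85.0 Wel [ 497. -122.  457.] Wwr [303.  74. 148.]
0.33 eye [-58  43 198] tcp [-58  43 127] tip [-66  43  42] cam [-196   37  204] tzpitch 87.0 Wel [ 493. -127.  467.] Wwr [310.  60. 145.]
0.67 eye [-57  43 205] tcp [-55  44 135] tip [-61  43  50] cam [-194   31  207] tzpitch 89.0 Wel [ 489. -132.  476.] Wwr [316.  46. 143.]
1.0 eye [-57  43 212] tcp [-53  44 142] tip [-57  43  56] cam [-194   24  211] tzpitch 90.0 Wel [ 485. -137.  485.] Wwr [322.  32. 142.]
```

```bash
cat > plan2.py <<'E'
from hang import *
import sys
def run(WPS,ref,eye=EYE,verbose=True,null=.03):
    q=ref;prev=None;QS=[];mm=9
    for w in WPS:
        if prev is None:
            p,Rt=hp(*w,eye);q,m=newt(p,Rt,q)
        else:
            for s in np.linspace(0,1,6)[1:]:
                ww=np.array(prev)*(1-s)+np.array(w)*s
                p,Rt=hp(*ww,eye); qn,m=newt(p,Rt,q,80,null)
                if qn is None: print("fail",ww.round());return QS
                q=qn
        prev=w;QS.append(q);print(w,q.round(2),round(m,3),[a.round() for a in elbow_wrist(q)])
    return QS
if __name__=="__main__":
    q0=read_state()["qpos"]
    ref=np.array([ 0.27586802,1.25416334,-0.61122146,2.36067251,3.4734925,1.74795391,2.24499309])
    WPS=[(-57,43,212,8,90),(-60,43,205,17,84),(-66,43,198,26,75),(-80,43,195,36,64),(-110,43,200,43,52),(-150,43,230,45,44),(-180,30,270,45,35)]
    QS=run(WPS,ref)
    np.save("QS1.npy",np.array(QS[::-1]))
    print("flip");show(q0,QS[-1],11)
    for a,b in zip(QS[::-1],QS[::-1][1:]): print("--",np.abs(a-b).max().round(2));show(a,b,4)
E
python3 plan2.py
```

```text
(-57, 43, 212, 8, 90) [ 0.28  1.25 -0.61  2.36  3.47  1.75  2.24] 0.069 [array([ 485., -137.,  485.]), array([322.,  32., 142.])]
(-60, 43, 205, 17, 84) [ 0.33  1.14 -0.52  2.37  3.6   1.5   2.12] 0.061 [array([ 454., -156.,  544.]), array([335., -18., 169.])]
(-66, 43, 198, 26, 75) [ 0.4   0.98 -0.46  2.35  3.76  1.17  1.97] 0.079 [array([ 406., -171.,  615.]), array([355., -64., 214.])]
(-80, 43, 195, 36, 64) [ 0.41  0.8  -0.37  2.29  4.06  0.85  1.68] 0.139 [array([ 350., -152.,  688.]), array([ 386., -103.,  274.])]
(-110, 43, 200, 43, 52) [ 0.84  0.81 -0.93  2.23  4.37  0.21  1.48] 0.042 [array([ 254., -285.,  688.]), array([ 401., -115.,  344.])]
fail [-118.   43.  206.   43.   50.]
flip
0.0 eye [-155   -1  133] tcp [-225   -9  129] tip [-310  -20  133] cam [-156   -1  271] tzpitch 0.0 Wel [230.  16. 798.] Wwr [474.  54. 457.]
0.1 eye [-153  -36  115] tcp [-205  -84  116] tip [-267 -142  126] cam [-165  -12  251] tzpitch 11.0 Wel [247.  -5. 789.] Wwr [473.  36. 438.]
0.2 eye [-157  -68   99] tcp [-169 -136  113] tip [-185 -216  137] cam [-185  -30  229] tzpitch 20.0 Wel [262. -
[... 2772 characters left out ...]
183.]
1.0 eye [-60  43 205] tcp [-63  42 134] tip [-76  38  50] cam [-191    3  218] tzpitch 84.0 Wel [ 454. -156.  544.] Wwr [335. -18. 169.]
-- 0.25
0.0 eye [-60  43 205] tcp [-63  42 134] tip [-76  38  50] cam [-191    3  218] tzpitch 84.0 Wel [ 454. -156.  544.] Wwr [335. -18. 169.]
0.33 eye [-57  44 209] tcp [-58  45 138] tip [-67  42  53] cam [-191   11  216] tzpitch 86.0 Wel [ 465. -150.  525.] Wwr [331.  -1. 159.]
0.67 eye [-56  44 211] tcp [-55  45 141] tip [-61  44  55] cam [-192   18  214] tzpitch 88.0 Wel [ 475. -144.  505.] Wwr [327.  15. 150.]
1.0 eye [-57  43 212] tcp [-53  44 142] tip [-57  43  56] cam [-194   24  211] tzpitch 90.0 Wel [ 485. -137.  485.] Wwr [322.  32. 142.]
```

```bash
python3 - <<'E'
from hang import *
QS=np.load("QS1.npy");Q4=QS[1];print(Q4.round(2))
for dq in ([0,-.4,0,0,0,0,0],[0,-.4,0,0,0,-.4,0],[0,-.6,0,.1,0,-.2,0],[.3,-.4,0,0,0,0,0],[.3,-.4,-.3,0,0,-.3,0],[0,-.3,.3,0,0,0,0],[0,-.5,0,0,-.6,0,0]):
    print(dq); show(Q4+np.array(dq),Q4,5)
E
```

```text
[ 0.41  0.8  -0.37  2.29  4.06  0.85  1.68]
[0, -0.4, 0, 0, 0, 0, 0]
0.0 eye [-73  38 401] tcp [-73   7 337] tip [-81 -34 263] cam [-190  -24  439] tzpitch 73.0 Wel [191. -83. 808.] Wwr [374. -98. 431.]
0.25 eye [-68  35 349] tcp [-74   8 284] tip [-88 -29 209] cam [-182  -29  393] tzpitch 71.0 Wel [ 235. -102.  784.] Wwr [ 383. -101.  392.]
0.5 eye [-68  35 297] tcp [-79  11 232] tip [-100  -22  156] cam [-178  -32  347] tzpitch 68.0 Wel [ 276. -120.  757.] Wwr [ 388. -103.  353.]
0.75 eye [-72  37 246] tcp [-89  18 180] tip [-115  -11  104] cam [-178  -32  301] tzpitch 66.0 Wel [ 315. -136.  724.] Wwr [ 389. -104.  313.]
1.0 eye [-80  43 195] tcp [-102   27  130] tip [-135    3   55] cam [-181  -30  254] tzpitch 64.0 Wel [ 350. -152.  688.] Wwr [ 386. -103.  274.]
[0, -0.4, 0, 0, 0, -0.4, 0]
0.0 eye [-86 -11 279] tcp [-110  -52  227] tip [-145 -105  170] cam [-188  -48  364] tzpitch 52.0 Wel [191. -83. 808.] Wwr [374. -98. 431.]
0.25 eye [-82   6 256] tcp [-104  -30  199] tip [-138  -78  137] cam [-183  -43  336] tzpitch 54.0 Wel [ 235. -102.  784.] Wwr [ 383. -101.  392.]
0.5 eye 
[... 3487 characters left out ...]
 [ -32 -115  491] tcp [ -37 -127  422] tip [ -53 -142  339] cam [-168 -117  510] tzpitch 82.0 Wel [145. -63. 826.] Wwr [363. -92. 469.]
0.25 eye [-23 -82 410] tcp [-35 -95 341] tip [ -57 -113  261] cam [-156 -101  442] tzpitch 76.0 Wel [202. -88. 802.] Wwr [377. -99. 422.]
0.5 eye [-29 -43 331] tcp [-45 -57 264] tip [-72 -78 185] cam [-154  -80  376] tzpitch 71.0 Wel [ 256. -111.  771.] Wwr [ 386. -103.  373.]
0.75 eye [-48  -1 259] tcp [-68 -16 193] tip [-98 -39 116] cam [-163  -56  312] tzpitch 67.0 Wel [ 305. -132.  733.] Wwr [ 389. -104.  323.]
1.0 eye [-80  43 195] tcp [-102   27  130] tip [-135    3   55] cam [-181  -30  254] tzpitch 64.0 Wel [ 350. -152.  688.] Wwr [ 386. -103.  274.]
```

```bash
cat > plan3.py <<'E'
from plan2 import *
q0=read_state()["qpos"]
ref=np.array([ 0.27586802,1.25416334,-0.61122146,2.36067251,3.4734925,1.74795391,2.24499309])
WPS=[(-57,43,212,8,90),(-60,43,205,17,84),(-66,43,198,26,75),(-80,43,195,34,66),(-98,43,205,36,62),(-113,43,230,38,60),(-118,43,265,36,60),(-120,43,320,34,64),(-130,30,400,34,70)]
QS=run(WPS,ref,null=.02)
np.save("QS1.npy",np.array(QS[::-1]))
for a,b in zip(QS[::-1],QS[::-1][1:-2]): print("--",np.abs(a-b).max().round(2));show(a,b,3)
E
python3 plan3.py
```

```text
(-57, 43, 212, 8, 90) [ 0.28  1.25 -0.61  2.36  3.47  1.75  2.24] 0.069 [array([ 485., -137.,  485.]), array([322.,  32., 142.])]
(-60, 43, 205, 17, 84) [ 0.33  1.14 -0.52  2.37  3.6   1.5   2.12] 0.061 [array([ 454., -156.,  544.]), array([335., -18., 169.])]
(-66, 43, 198, 26, 75) [ 0.4   0.98 -0.46  2.35  3.76  1.17  1.97] 0.079 [array([ 406., -171.,  615.]), array([355., -64., 214.])]
(-80, 43, 195, 34, 66) [ 0.43  0.84 -0.41  2.31  3.98  0.9   1.76] 0.118 [array([ 358., -162.,  675.]), array([376., -97., 262.])]
(-98, 43, 205, 36, 62) [ 0.52  0.77 -0.51  2.33  4.03  0.74  1.72] 0.104 [array([ 319., -184.,  701.]), array([ 371., -104.,  295.])]
(-113, 43, 230, 38, 60) [ 0.64  0.7  -0.63  2.33  4.14  0.6   1.62] 0.103 [array([ 274., -204.,  725.]), array([ 366., -112.,  331.])]
(-118, 43, 265, 36, 60) [ 0.71  0.62 -0.73  2.35  4.1   0.55  1.57] 0.078 [array([ 234., -202.,  751.]), array([ 353., -106.,  366.])]
(-120, 43, 320, 34, 64) [ 0.82  0.56 -0.87  2.37  4.08  0.56  1.53] 0.061 [array([ 191., -206.,  770.]), array([ 339., -103.,  399.])]
(-130, 30, 400, 34, 70) [ 1.    0.46 -
[... 2086 characters left out ...]
0] tcp [-111   28  135] tip [-145    5   60] cam [-191  -28  259] tzpitch 64.0 Wel [ 339. -174.  688.] Wwr [ 374. -101.  278.]
1.0 eye [-80  43 195] tcp [-101   29  129] tip [-133    8   52] cam [-185  -28  250] tzpitch 66.0 Wel [ 358. -162.  675.] Wwr [376. -97. 262.]
-- 0.27
0.0 eye [-80  43 195] tcp [-101   29  129] tip [-133    8   52] cam [-185  -28  250] tzpitch 66.0 Wel [ 358. -162.  675.] Wwr [376. -97. 262.]
0.5 eye [-72  47 199] tcp [-89  38 131] tip [-116   22   51] cam [-185  -19  242] tzpitch 71.0 Wel [ 383. -168.  646.] Wwr [367. -80. 237.]
1.0 eye [-66  43 198] tcp [-79  37 129] tip [-102   25   47] cam [-186  -15  232] tzpitch 75.0 Wel [ 406. -171.  615.] Wwr [355. -64. 214.]
```

```bash
python3 - <<'E'
from hang import *
QS=np.load("QS1.npy")
q0=read_state()["qpos"]
p,R,_=fkj(q0)
for z,x in ((330,430),(420,430)):
    qh,m=newt(np.array([x,0,z]),toolR(d(18),0),q0,ref=q0);print(qh,m)
    show(qh,QS[0],13)
np.save("qh.npy",qh)
E
```

```text
[ 0.02278353  0.10140373 -0.17489462  1.93632852  0.01971137  1.10547489
 -1.41671341] 0.4014037310285612
0.0 eye [-208  -45  334] tcp [-278  -53  330] tip [-363  -64  334] cam [-210  -45  472] tzpitch 0.0 Wel [ 54.  -1. 848.] Wwr [430.   0. 658.]
0.08 eye [-219 -124  313] tcp [-281 -158  319] tip [-355 -197  336] cam [-220  -85  445] tzpitch 17.0 Wel [ 69.  -7. 846.] Wwr [431. -10. 633.]
0.17 eye [-225 -197  307] tcp [-268 -248  332] tip [-319 -305  370] cam [-232 -125  424] tzpitch 32.0 Wel [ 83. -16. 843.] Wwr [430. -20. 609.]
0.25 eye [-222 -262  313] tcp [-238 -314  358] tip [-257 -372  418] cam [-243 -166  410] tzpitch 46.0 Wel [ 97. -27. 841.] Wwr [428. -31. 585.]
0.33 eye [-208 -314  331] tcp [-195 -353  388] tip [-181 -393  463] cam [-249 -206  406] tzpitch 58.0 Wel [109. -40. 837.] Wwr [423. -43. 564.]
0.42 eye [-181 -349  356] tcp [-145 -362  415] tip [-105 -369  490] cam [-247 -241  411] tzpitch 67.0 Wel [119. -55. 834.] Wwr [416. -54. 543.]
0.5 eye [-143 -362  384] tcp [ -96 -342  433] tip [ -44 -312  494] cam [-234 -265  424] tzpitch 74.0 Wel [128. -72. 830.] Wwr [408. 
[... 2170 characters left out ...]
21 -258  499] tip [   8 -177  499] cam [-178 -268  504] tzpitch 88.0 Wel [ 130. -103.  824.] Wwr [400. -88. 512.]
0.75 eye [ -27 -245  493] tcp [ -17 -181  465] tip [ -14 -103  432] cam [-163 -227  504] tzpitch 85.0 Wel [ 134. -126.  817.] Wwr [385. -98. 491.]
0.83 eye [ -29 -153  474] tcp [ -39 -104  424] tip [-60 -47 363] cam [-165 -169  494] tzpitch 81.0 Wel [ 135. -149.  811.] Wwr [ 367. -107.  473.]
0.92 eye [-64 -56 443] tcp [-85 -35 378] tip [-118  -14  302] cam [-189 -104  475] tzpitch 76.0 Wel [ 132. -173.  803.] Wwr [ 348. -115.  458.]
1.0 eye [-130   30  400] tcp [-147   19  332] tip [-174    0  253] cam [-238  -43  446] tzpitch 70.0 Wel [ 126. -198.  795.] Wwr [ 327. -122.  444.]
```

```bash
python3 - <<'E'
from hang import *
QS=np.load("QS1.npy");qh=np.load("qh.npy")
goto_joints(qh);goto_joints(QS[0]);s=st()
for q in QS[1:-2]: goto_joints(q)
s=st(); snap("wrist","w3");snap("scene","s3")
E
```

```text
t 11.01 p [545.   95.8 332.5] q [ 1.002  0.459 -0.993  2.346  4.277  0.618  1.279] gap 18.2 F [ 0.2 -0.  -0.1]
t 12.97 p [607.2 127.1 129.3] q [ 0.402  0.98  -0.465  2.351  3.761  1.162  1.968] gap 18.4 F [ 0.5 -0.5 -1.3]
```

View pics/w3.png

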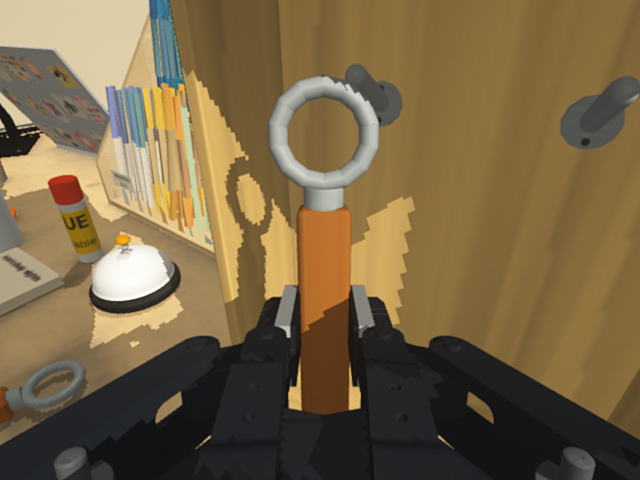

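View pics/s3.png

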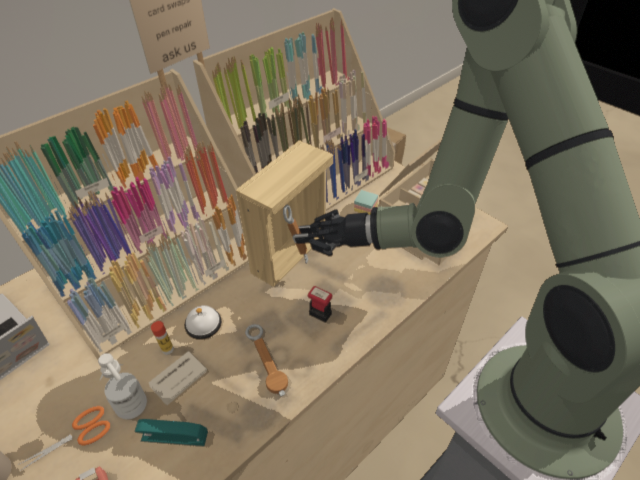

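```bash
python3 - <<'E'
from hang import *
c=dict(np.load("w3.npz"));P=cloud(c)
Pb=(P-B)@RB
# panel plane: region right side
reg=Pb[150:330,430:560].reshape(-1,3); reg=reg[~np.isnan(reg[:,0])]
reg=reg[np.abs(reg[:,0])<40]
A=np.c_[reg[:,1],reg[:,2],np.ones(len(reg))];co,*_=np.linalg.lstsq(A,reg[:,0],rcond=None);print("panel x = a y + b z + c",co,np.std(reg[:,0]-A@co),len(reg))
pr=lambda u,v:print((u,v),Pb[v,u].round(1))
for uv in [(357,75),(354,70),(362,80),(370,88),(630,88),(625,92),(615,97),(590,110),(390,100),(395,95),(585,130),(222,250),(212,200),(205,150),(230,290)]: pr(*uv)
# dump protrusion points >15mm off panel within hook areas
r=Pb[...,0]-(co[0]*Pb[...,1]+co[1]*Pb[...,2]+co[2])
for nm,(u0,u1,v0,v1) in dict(L=(342,385,60,82),Rr=(560,640,70,150)).items():
    m=np.zeros(r.shape,bool);m[v0:v1,u0:u1]=1;m&=(r<-8)&(r>-60)
    q=Pb[m];rr=r[m]
    for a in range(-48,-8,5):
        k=(rr>=a)&(rr<a+5)
        if k.sum()>5:print(nm,a,k.sum(),q[k].mean(0).round(1),"y",q[k][:,1].min().round(1),q[k][:,1].max().round(1),"z",q[k][:,2].min().round(1),q[k][:,2].max().round(1))
cv2.imwrite("pics/w3z.png",cv2.resize(c["image"][40:190,250:450],None,fx=4,fy=4,interpolation=cv2.INTER_CUBIC))
E
```

```text
panel x = a y + b z + c [ 6.26597049e-04 -2.22174952e-04  3.23246366e+00] 0.6275889198490814 23304
(357, 75) [-36.7  43.4 211.9]
(354, 70) [-35.3  45.4 213.4]
(362, 80) [-34.4  42.1 209.8]
(370, 88) [-26.5  41.4 205.8]
(630, 88) [-35.9 -45.4 212.6]
(625, 92) [-37.1 -44.4 211.6]
(615, 97) [-35.6 -42.6 209.8]
(590, 110) [-17.6 -39.9 202.3]
(390, 100) [  0.7  40.4 196.6]
(395, 95) [ -1.   37.7 199.4]
(585, 130) [ -1.6 -42.8 191.7]
(222, 250) [-62.7 104.2 128.4]
(212, 200) [-62.6 105.2 156.4]
(205, 150) [-63.5 103.5 181.2]
(230, 290) [-62.4 103.6 102.3]
L -43 242 [-36.5  44.8 212. ] y 40.7 49.1 z 209.5 215.2
L -38 94 [-33.4  42.7 212.4] y 40.5 49.6 z 209.1 215.2
L -33 25 [-27.8  41.4 210. ] y 40.9 42.5 z 208.3 212.6
L -28 7 [-22.7  41.8 208.7] y 41.5 42.3 z 207.7 209.8
Rr -43 689 [-36.5 -44.1 211.1] y -48.5 -40.1 z 206.5 215.4
Rr -38 303 [-32.9 -42.8 209.5] y -48.4 -39.7 z 204.2 215.4
Rr -33 159 [-27.4 -42.7 204.8] y -47.6 -39.8 z 201.7 210.0
Rr -28 151 [-22.5 -42.5 202.6] y -47.7 -39.8 z 199.7 208.5
Rr -23 139 [-17.4 -42.5 200.1] y -48.3 -39.8 z 197.2 205.7
Rr -18 123 [-12.3 -42.7 197.7] y -47.9 -39.9 z 194.9 203.9
Rr -13 95 [ -7.1 -42.7 195.4] y -47.8 -39.8 z 192.7 200.5
```

View pics/w3z.png

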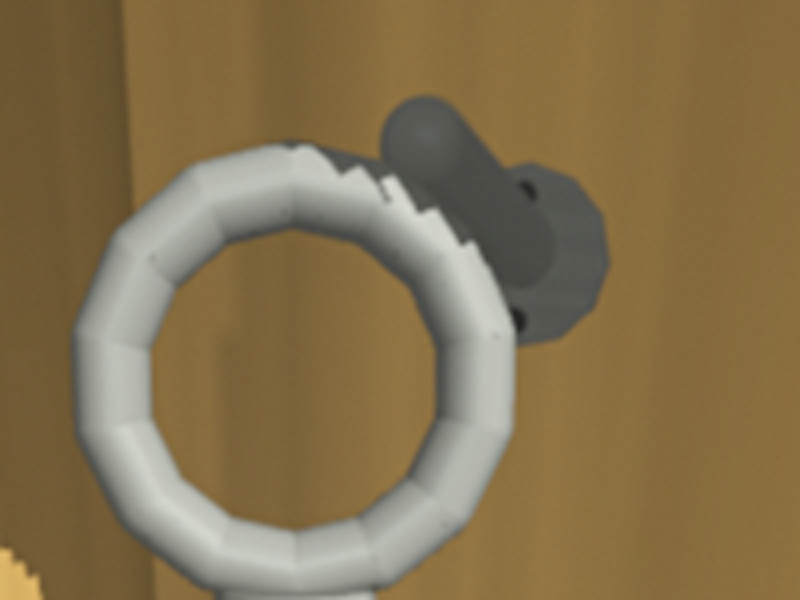

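```bash
sed -i 's/^B=np.*//; s/;B=np.array(\[692.8,105.4,0\]);RB=rz(BY)/;RB=rz(BY);B=np.array([692.8,105.4,0])+RB@np.array([3.2,.4,0])/' hang.py; cat hang.py | head -5
python3 - <<'E'
from plan2 import *
q0=read_state()["qpos"]
W=[(-63,44.5,202,26,76),(-57,44.5,206,17,84),(-53,44.5,211,8,90),(-20,43,203,8,90),(-20,42,197,8,90)]
p,Rt=hp(*W[0]);q,m=newt(p,Rt,q0);print(m)
QS=run(W,q,null=.02);np.save("QS2.npy",np.array(QS))
for a,b in zip([q0]+QS,QS): print("--");show(a,b,3)
E
```

```text
from mot import *
d=np.radians
BY=d(11.0);RB=rz(BY);B=np.array([692.8,105.4,0])+RB@np.array([3.2,.4,0])
EYE=np.array([.3,-70.5,-4.])
def hp(ex,y,z,dy,pit,eye=EYE):
0.0906379901979486
(-63, 44.5, 202, 26, 76) [ 0.36  0.98 -0.43  2.34  3.76  1.2   1.94] 0.091 [array([ 411., -154.,  617.]), array([361., -61., 212.])]
(-57, 44.5, 206, 17, 84) [ 0.3   1.12 -0.49  2.36  3.59  1.51  2.09] 0.071 [array([ 456., -139.,  551.]), array([340., -15., 170.])]
(-53, 44.5, 211, 8, 90) [ 0.25  1.24 -0.59  2.35  3.46  1.74  2.22] 0.085 [array([ 486., -126.,  491.]), array([329.,  35., 141.])]
(-20, 43, 203, 8, 90) [ 0.17  1.2  -0.5   2.27  3.42  1.71  2.09] 0.161 [array([488., -83., 510.]), array([362.,  40., 133.])]
(-20, 42, 197, 8, 90) [ 0.18  1.22 -0.5   2.26  3.43  1.71  2.1 ] 0.168 [array([490., -87., 503.]), array([362.,  39., 127.])]
--
0.0 eye [-69  42 199] tcp [-82  36 130] tip [-106   24   49] cam [-189  -16  234] tzpitch 75.0 Wel [ 405. -172.  616.] Wwr [356. -65. 215.]
0.5 eye [-66  43 201] tcp [-79  37 131] tip [-101   26   50] cam [-187  -15  234] tzpitch 75.0 Wel [ 408. -163.  617.] Wwr
[... 1098 characters left out ...]
1.] Wwr [329.  35. 141.]
0.5 eye [-37  44 206] tcp [-33  45 135] tip [-37  44  50] cam [-173   25  204] tzpitch 90.0 Wel [ 487. -105.  501.] Wwr [345.  37. 136.]
1.0 eye [-20  43 203] tcp [-16  44 133] tip [-20  43  47] cam [-157   24  202] tzpitch 90.0 Wel [488. -83. 510.] Wwr [362.  40. 133.]
--
0.0 eye [-20  43 203] tcp [-16  44 133] tip [-20  43  47] cam [-157   24  202] tzpitch 90.0 Wel [488. -83. 510.] Wwr [362.  40. 133.]
0.5 eye [-20  43 200] tcp [-16  43 129] tip [-20  42  44] cam [-157   24  199] tzpitch 90.0 Wel [489. -85. 507.] Wwr [362.  39. 130.]
1.0 eye [-20  42 197] tcp [-16  43 126] tip [-20  42  41] cam [-157   23  196] tzpitch 90.0 Wel [490. -87. 503.] Wwr [362.  39. 127.]
```

```bash
python3 - <<'E'
from hang import *
QS=np.load("QS2.npy")
for q in QS[:3]: goto_joints(q)
s=st(); snap("wrist","w4")
e=s["eef_pos"]+s["tool_rot"]@EYE;print("eye box",((e-B)@RB).round(1))
E
```

```text
t 14.07 p [639.1 141.9 140.6] q [ 0.255  1.242 -0.594  2.345  3.462  1.739  2.216] gap 18.1 F [ 0.1  0.2 -0.3]
eye box [-52.8  44.7 211.1]
```

View pics/w4.png

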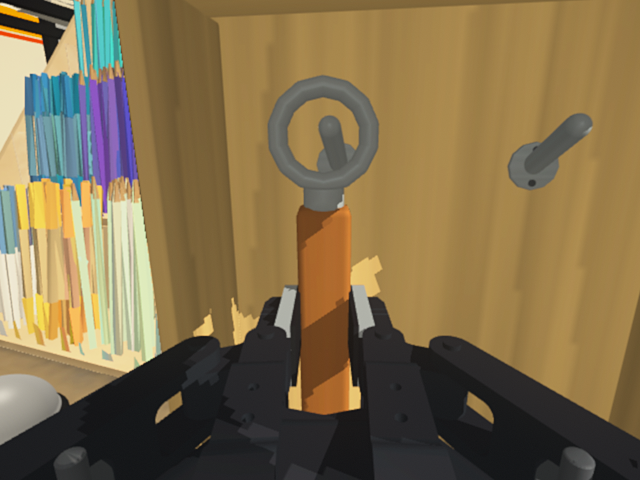

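```bash
python3 - <<'E'
from hang import *
p,R=hp(-20,43.5,203,8,90); print(movel(p,R,max_speed=60,guard=15)); st()
p,R=hp(-20,42.5,197.5,8,90); print(movel(p,R,max_speed=30,guard=6)); s=st(); snap("wrist","w5")
e=s["eef_pos"]+s["tool_rot"]@EYE;print("eye box",((e-B)@RB).round(1))
E
```

```text
False
t 14.84 p [671.4 146.9 132.4] q [ 0.25   1.238 -0.593  2.266  3.451  1.667  2.188] gap 18.6 F [-0.8  0.7 -1.5]
True
t 15.07 p [671.8 146.4 128.6] q [ 0.25   1.248 -0.587  2.26   3.461  1.672  2.189] gap 18.1 F [-1.   0.3  6. ]
eye box [-20.1  43.  199.1]
```

View pics/w5.png

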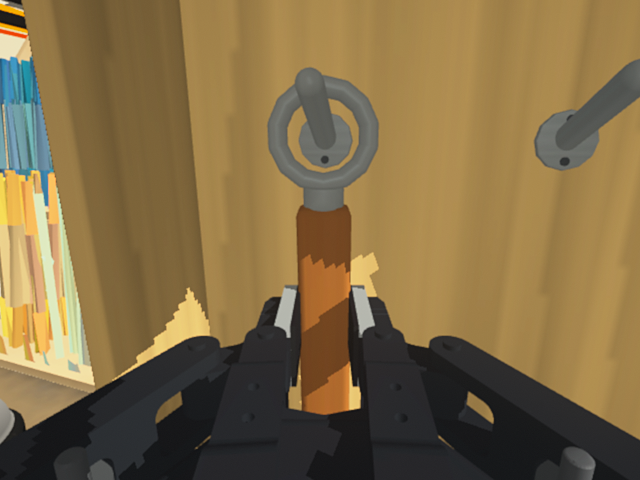

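```bash
python3 - <<'E'
from hang import *
s=read_state()
open_gripper(); st(); snap("wrist","w6")
p=s["eef_pos"]-36*s["tool_rot"][:,2]
movel(p,max_speed=60); st(); snap("wrist","w7")
E
```

```text
t 15.78 p [671.7 146.3 128.2] q [ 0.25   1.247 -0.587  2.26   3.459  1.67   2.189] gap 85.4 F [-0.5  0.5  1.6]
t 16.58 p [637.9 134.7 128.6] q [ 0.262  1.269 -0.572  2.335  3.492  1.752  2.218] gap 85.5 F [-0.9  0.2  0. ]
```

View pics/w7.png

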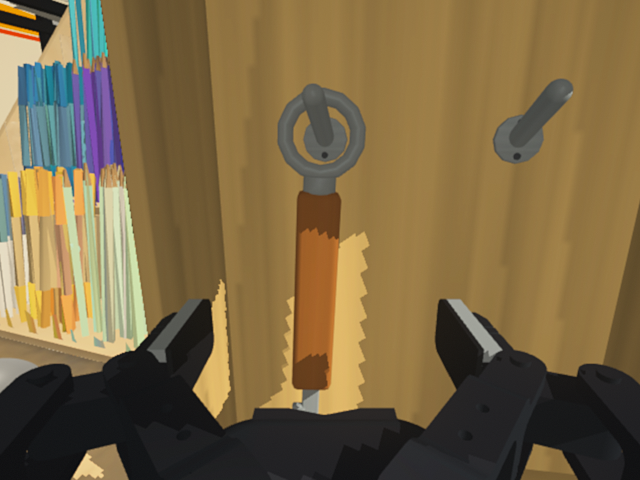

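View pics/w6.png

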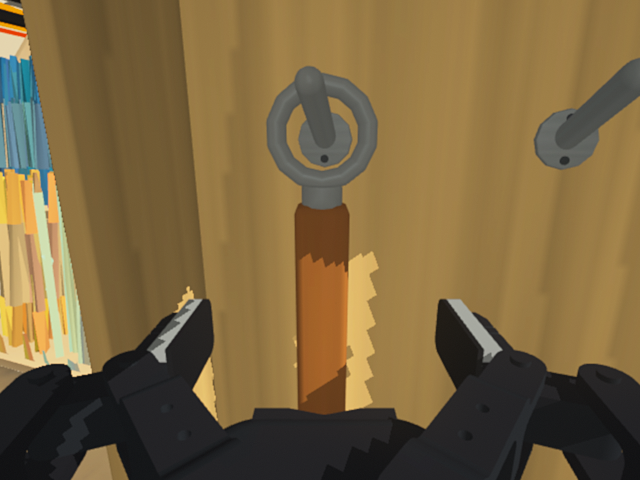

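```bash
cat > plan4.py <<'E'
from plan2 import *
eye=np.array([0,-69,-4.])
WPS=[(-53,-44,211,0,90),(-57,-44,206,10,84),(-63,-44,202,20,76),(-80,-44,197,30,66),(-98,-44,205,33,62),(-115,-44,230,34,60),(-120,-44,265,32,60),(-122,-44,320,32,64),(-132,-44,400,32,70)]
QS=run(WPS,np.array([ 0.36,1.23,-.6,2.35,3.42,1.75,2.21]),eye,null=.02)
Q3=np.array(QS[::-1]);np.save("QS3.npy",Q3)
for a,b in zip(Q3,Q3[1:]): print("--",np.abs(a-b).max().round(2));show(a,b,3,eye)
print("insert");run([(-53,-44,211,0,90),(-20,-42,203,0,90),(-20,-41.5,197,0,90)],QS[0],eye)
E
python3 plan4.py
python3 - <<'E'
from hang import *
QS1=np.load("QS1.npy");Q3=np.load("QS3.npy")
pe=np.array([536.5,317.3,0]);yw=d(-17.8);pg=pe-68*rz(yw)[:,0];print(pg)
Rt=toolR(yw,0)
r=np.array([-.9,.5,.3,1.8,-.3,.9,-2.2])
qa,m=newt(pg+[0,0,200],Rt,r);print(qa,m)
qb,m=newt(pg+[-30,-60,400],Rt,qa);print(qb,m)
qg,m=newt(pg+[0,0,3],Rt,qa);print(qg,m)
np.savez("wp2.npz",qa=qa,qb=qb,pg=pg)
print("out");show(QS1[0],qb,11); print("in");show(qb,Q3[0],11)
E
```

```text
(-53, -44, 211, 0, 90) [ 0.38  1.23 -0.59  2.34  3.45  1.74  2.2 ] 0.09 [array([ 465., -185.,  496.]), array([334.,  -9., 142.])]
(-57, -44, 206, 10, 84) [ 0.42  1.1  -0.46  2.35  3.61  1.5   2.05] 0.083 [array([ 433., -191.,  559.]), array([341., -66., 171.])]
(-63, -44, 202, 20, 76) [ 0.46  0.96 -0.36  2.31  3.83  1.2   1.87] 0.115 [array([ 388., -193.,  625.]), array([ 359., -119.,  213.])]
(-80, -44, 197, 30, 66) [ 0.48  0.81 -0.27  2.25  4.14  0.94  1.6 ] 0.175 [array([ 343., -176.,  684.]), array([ 381., -165.,  266.])]
(-98, -44, 205, 33, 62) [ 0.46  0.74 -0.22  2.26  4.28  0.88  1.48] 0.134 [array([ 318., -160.,  713.]), array([ 379., -177.,  296.])]
(-115, -44, 230, 34, 60) [-0.24  0.85  0.76  2.31  4.32  1.49  1.21] 0.087 [array([388.,  93., 669.]), array([ 369., -181.,  332.])]
(-120, -44, 265, 32, 60) [-0.29  0.78  0.84  2.34  4.34  1.47  1.14] 0.067 [array([355., 108., 699.]), array([ 356., -174.,  367.])]
(-122, -44, 320, 32, 64) [-0.41  0.82  1.08  2.34  4.36  1.68  1.04] 0.054 [array([356., 156., 680.]), array([ 350., -179.,  400.])]
(-132, -44, 400, 32, 70) [-0.48  0
[... 6818 characters left out ...]
-273  786] tcp [-114 -215  799] tip [ -71 -141  806] cam [-208 -220  672] tzpitch 146.0 Wel [196. 226. 758.] Wwr [469. -31. 527.]
0.7 eye [ -87 -215  757] tcp [ -47 -164  728] tip [  -5 -103  687] cam [-186 -201  661] tzpitch 134.0 Wel [231. 221. 743.] Wwr [444. -79. 502.]
0.8 eye [ -45 -155  662] tcp [ -21 -124  603] tip [  0 -88 528] cam [-171 -173  609] tzpitch 112.0 Wel [265. 210. 728.] Wwr [ 413. -121.  480.]
0.9 eye [-55 -99 528] tcp [-55 -90 458] tip [-62 -83 373] cam [-186 -143  528] tzpitch 89.0 Wel [299. 195. 712.] Wwr [ 376. -157.  462.]
1.0 eye [-131  -44  401] tcp [-149  -55  334] tip [-177  -72  255] cam [-242 -113  447] tzpitch 70.0 Wel [332. 175. 695.] Wwr [ 335. -186.  446.]
```

```bash
sed -i 's/(-80,-44,197,30,66).*\]/(-80,-44,197,26,66),(-98,-44,205,27,62),(-115,-44,230,26,60),(-120,-44,265,24,60),(-122,-44,320,22,64),(-132,-44,400,22,70)]/; s/null=.02)/null=.01)/' plan4.py; python3 plan4.py | grep -v "^--" ; python3 - <<'E'
from hang import *
Q3=np.load("QS3.npy");w=np.load("wp2.npz")
print("in");show(w["qb"],Q3[0],13)
E
```

```text
(-53, -44, 211, 0, 90) [ 0.38  1.23 -0.59  2.34  3.45  1.74  2.2 ] 0.09 [array([ 465., -185.,  496.]), array([334.,  -9., 142.])]
(-57, -44, 206, 10, 84) [ 0.42  1.1  -0.46  2.35  3.61  1.5   2.05] 0.083 [array([ 433., -191.,  559.]), array([341., -66., 171.])]
(-63, -44, 202, 20, 76) [ 0.46  0.96 -0.36  2.31  3.83  1.2   1.87] 0.116 [array([ 388., -194.,  625.]), array([ 359., -119.,  213.])]
(-80, -44, 197, 26, 66) [ 0.52  0.82 -0.36  2.3   3.99  0.92  1.71] 0.131 [array([ 337., -191.,  682.]), array([ 367., -147.,  266.])]
(-98, -44, 205, 27, 62) [ 0.61  0.76 -0.46  2.32  4.02  0.77  1.69] 0.109 [array([ 298., -209.,  706.]), array([ 357., -151.,  296.])]
(-115, -44, 230, 26, 60) [ 0.76  0.69 -0.64  2.36  3.97  0.63  1.72] 0.073 [array([ 246., -233.,  728.]), array([ 340., -148.,  332.])]
(-120, -44, 265, 24, 60) [ 0.86  0.63 -0.79  2.38  3.89  0.54  1.72] 0.052 [array([ 202., -236.,  749.]), array([ 328., -140.,  367.])]
(-122, -44, 320, 22, 64) [ 1.    0.58 -0.96  2.39  3.84  0.53  1.71] 0.038 [array([ 156., -244.,  764.]), array([ 315., -135.,  400.])]
(-132, -44, 400, 22, 70) 
[... 5174 characters left out ...]
-4 -263  396] tip [  37 -190  416] cam [-161 -252  410] tzpitch 78.0 Wel [198. -54. 809.] Wwr [437. -52. 466.]
0.75 eye [ -31 -282  394] tcp [ -12 -215  379] tip [   3 -132  363] cam [-160 -244  425] tzpitch 77.0 Wel [186. -96. 807.] Wwr [407. -82. 455.]
0.83 eye [ -35 -216  405] tcp [ -40 -159  364] tip [-55 -90 315] cam [-169 -210  440] tzpitch 75.0 Wel [ 166. -136.  805.] Wwr [ 374. -106.  448.]
0.92 eye [ -68 -132  410] tcp [ -88 -102  349] tip [-121  -69  278] cam [-198 -155  450] tzpitch 73.0 Wel [ 137. -171.  803.] Wwr [ 338. -126.  446.]
1.0 eye [-131  -44  401] tcp [-150  -51  334] tip [-181  -64  255] cam [-252  -93  447] tzpitch 70.0 Wel [ 100. -200.  801.] Wwr [ 300. -141.  446.]
```

```bash
python3 - <<'E'
from hang import *
Q1=np.load("QS1.npy");Q2=np.load("QS2.npy");w=np.load("wp2.npz")
for q in [Q2[1],Q2[0]]: goto_joints(q)
snap("wrist","w8")
for q in list(Q1[:-2][::-1])[1:]: goto_joints(q)
st(); goto_joints(w["qb"]);goto_joints(w["qa"]);st();snap("wrist","w9");snap("scene","s9")
E
```

```text
t 19.43 p [545.2  95.3 331.9] q [ 1.001  0.46  -0.991  2.346  4.276  0.619  1.28 ] gap 85.5 F [-0.1 -0.3 -0.5]
t 24.22 p [472.4 338.  201.3] q [-1.248  0.617  0.79   1.78  -0.523  0.966 -2.124] gap 85.3 F [ 1.1 -0.8  1.1]
```

View pics/w8.png

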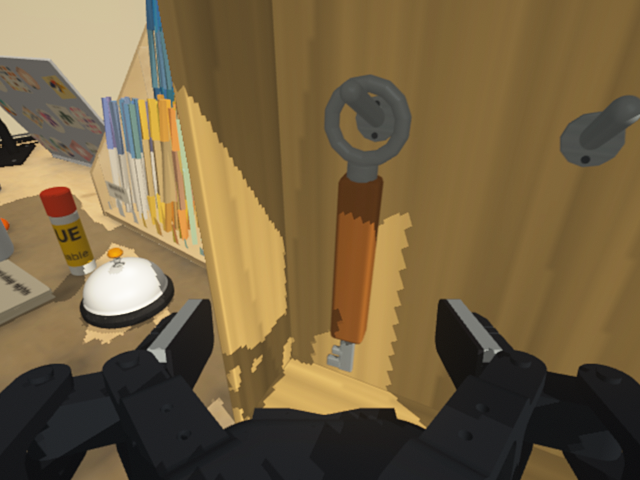

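View pics/w9.png

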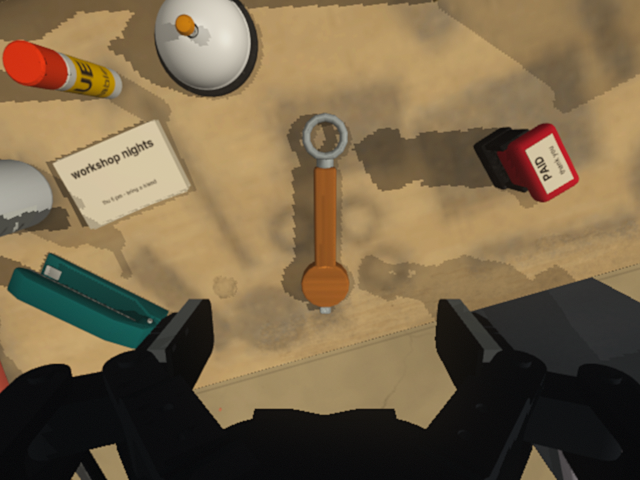

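View pics/s9.png

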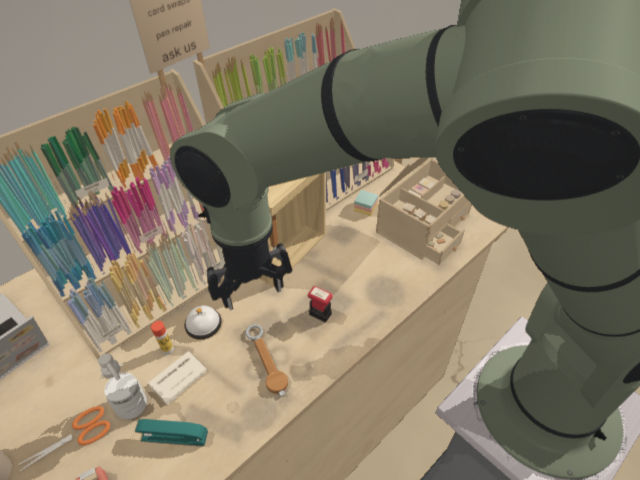

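```bash
python3 - <<'E'
from h import *
c=dict(np.load("w9.npz"));f=lambda u,v,z:ray(c,u,v,z)[:2].round(1)
e=f(326,137,8);g1=f(325.5,170,16);g2=f(327,262,16);dc=f(326.3,284,16)
print(e,g1,g2,dc,np.linalg.norm(e-dc),[np.degrees(np.arctan2(*(e-p)[::-1])) for p in (g2,dc)],np.degrees(np.arctan2(*(g1-g2)[::-1])))
P=cloud(c);print(P[330,150],P[310,160],P[260,50],P[318,168])
k=rz=None
import numpy as np
from h import rz
x=rz(np.radians(-17.8))[:,0][:2]
print("grasp from eye",e-68*x,"from disc",dc+67*x)
yv=np.array([-x[1],x[0]])
for p in (P[330,150],P[318,168]): print("rel",(p[:2]-(e-68*x))@x,(p[:2]-(e-68*x))@yv)
E
```

```text
[536.9 316.4] [511.  325.2] [430.9 349.4] [410.4 356.7] 132.76422710956442 [np.float64(-17.292449399877686), np.float64(-17.670686470675168)] -16.810740001191547
[423.73910278 522.63310726  33.82179618] [430.91004209 521.53544325   7.39780087] [509.7244308  603.07369851   2.4818587 ] [496.76283945 387.94215498 224.6582932 ]
grasp from eye [472.15520129 337.18728074] from disc [474.19266931 336.21841457]
rel -102.78830896993169 161.76784819701072
rel 7.914128811356325 55.847647040777694
```

```bash
python3 - <<'E'
from mot import *
d=np.radians
Rt=toolR(d(-17.5),0)
movel([473,336.8,60],Rt,max_speed=250)
print(movel([473,336.8,3],max_speed=120,guard=20)); st()
clamp(); st()
movel([473,336.8,130],max_speed=200); s=st(); c=snap("wrist","w10")
P=cloud(c)
L=np.array([P[int(round(132+47*np.sin(a))),int(round(323+46*np.cos(a)))] for a in np.linspace(0,6.28,40)])
T=(L-s["eef_pos"])@s["tool_rot"];print(T.round(1)[::4],np.nanmedian(T,axis=0))
E
```

```text
False
t 25.65 p [473.4 336.9   3.7] q [-1.082  0.872  0.538  1.871 -0.752  0.612 -1.939] gap 85.7 F [-0.3  0.7  0.8]
t 26.29 p [473.1 336.9   3.4] q [-1.082  0.872  0.538  1.872 -0.752  0.611 -1.938] gap 18.4 F [-1.5 -0.2  9.2]
t 27.07 p [472.4 336.7 129.1] q [-1.191  0.704  0.709  1.834 -0.605  0.834 -2.053] gap 18.3 F [ 0.2 -0.7 -1.5]
[[ 15.  -70.3  -6.3]
 [ 12.1 -60.8  -6.4]
 [  3.7 -54.6  -4.5]
 [ -6.8 -55.2  -6.2]
 [-14.8 -61.9  -6.7]
 [-16.9 -71.7  -6.5]
 [-12.5 -80.5  -6.4]
 [ -4.  -85.2  -6.7]
 [  5.8 -84.3  -6. ]
 [ 12.9 -77.5  -7.5]] [ -1.65462964 -70.31935671  -6.4162073 ]
```

View pics/w10.png

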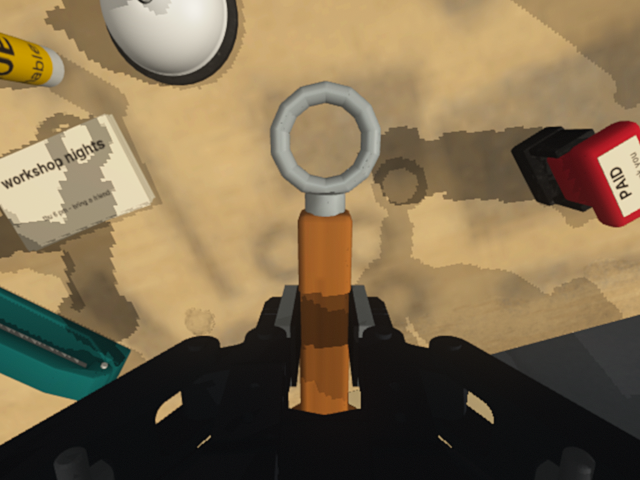

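```bash
python3 - <<'E'
from hang import *
Q3=np.load("QS3.npy");w=np.load("wp2.npz")
goto_joints(w["qb"]);goto_joints(Q3[0]);st()
for q in Q3[1:-2]: goto_joints(q)
s=st();snap("wrist","w11")
E
```

```text
t 31.93 p [558.2  27.3 333.8] q [ 1.106  0.435 -1.02   2.385  4.041  0.607  1.423] gap 18.3 F [-1.   0.3 -0.9]
t 33.98 p [630.5  44.8 134.2] q [ 0.467  0.956 -0.366  2.315  3.828  1.194  1.867] gap 18.2 F [ 0.3 -0.  -0.6]
```

View pics/w11.png

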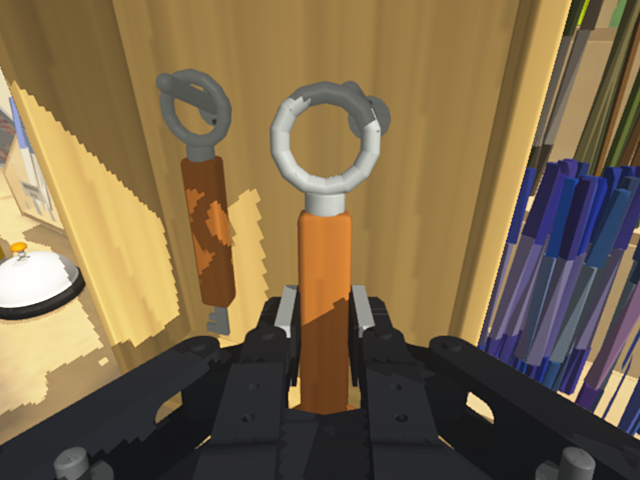

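```bash
python3 - <<'E'
from plan2 import *
E2=np.array([0,-68.4,-3.5])
Q3=np.load("QS3.npy")
goto_joints(Q3[-2])
p,R=hp(-53,-44.2,210.5,0,90,E2);q,m=newt(p,R,Q3[-1],null=.0);print(m,(q-Q3[-1]).round(3));goto_joints(q)
s=st();c=snap("wrist","w12")
Pb=(cloud(c)-B)@RB
m=(Pb[...,0]<-25)&(Pb[...,0]>-46)&(np.abs(Pb[...,1]+44)<9)&(Pb[...,2]>200)&(Pb[...,2]<225)
v,u=np.where(m);print("hook",len(u),u.min(),u.max(),v.min(),v.max(),Pb[m].min(0).round(1),Pb[m].max(0).round(1))
E
```

```text
0.089254550620534 [ 0.001 -0.     0.     0.001  0.001  0.001  0.   ]
t 34.77 p [656.1  53.8 142.7] q [ 0.381  1.231 -0.587  2.34   3.45   1.738  2.201] gap 18.5 F [-0.6 -0.4 -0.3]
hook 683 315 337 122 158 [-41.6 -49.3 200.5] [-25.  -40.4 215. ]
```

View pics/w12.png

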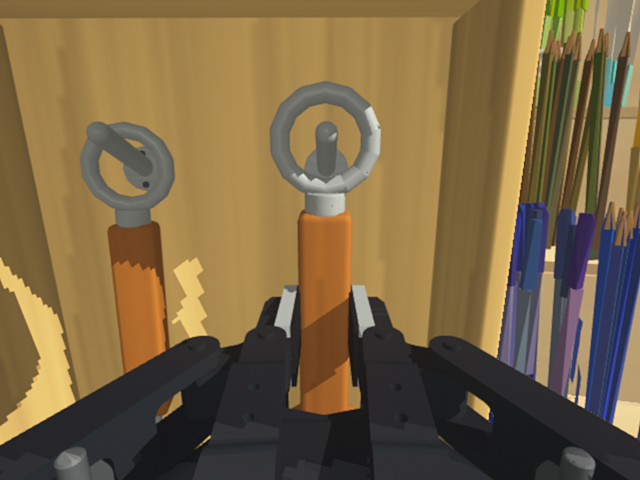

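Tip at (327,132), ring centre at (325,138): well centred. Insert, seat, release.

```bash
python3 - <<'E'
from hang import *
E2=np.array([0,-68.4,-3.5])
p,R=hp(-20,-43,203,0,90,E2); print(movel(p,R,max_speed=60,guard=15)); st()
p,R=hp(-20,-42,196.5,0,90,E2); print(movel(p,R,max_speed=30,guard=6)); s=st(); snap("wrist","w13")
e=s["eef_pos"]+s["tool_rot"]@E2;print("eye box",((e-B)@RB).round(1))
E
```

```text
False
t 35.54 p [687.7  61.1 134.5] q [ 0.365  1.232 -0.594  2.263  3.427  1.674  2.183] gap 18.6 F [ 0.2 -0.2 -0.3]
True
t 35.78 p [687.9  61.9 130.3] q [ 0.362  1.243 -0.591  2.258  3.433  1.682  2.185] gap 18.6 F [2.2 1.7 2.8]
eye box [-20.  -42.2 198.7]
```

View pics/w13.png

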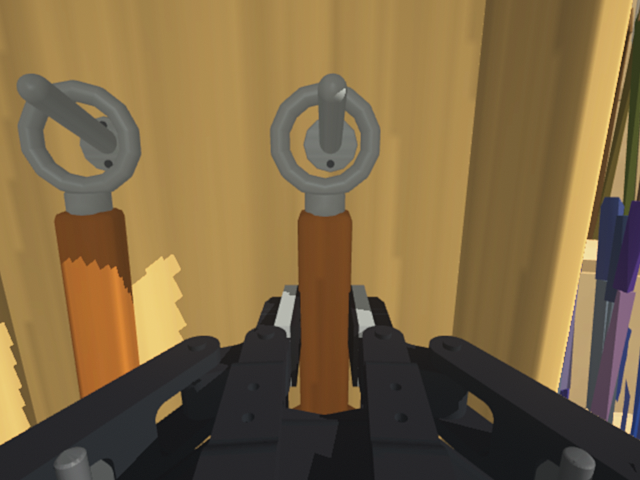

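```bash
python3 - <<'E'
from hang import *
s=read_state()
open_gripper(); st()
movel(s["eef_pos"]-36*s["tool_rot"][:,2],max_speed=60); st(); c=snap("wrist","w14")
Q3=np.load("QS3.npy")
goto_joints(Q3[-2]);goto_joints(Q3[-3]);wait(1);st();snap("wrist","w15")
E
```

```text
t 36.49 p [687.8  61.7 130.2] q [ 0.362  1.242 -0.591  2.258  3.432  1.68   2.185] gap 85.4 F [ 0.2 -0.1  0.4]
t 37.24 p [652.6  55.  130.1] q [ 0.372  1.265 -0.577  2.333  3.463  1.765  2.213] gap 85.0 F [ 0.  -0.1 -0.1]
t 39.06 p [631.4  44.6 134.1] q [ 0.464  0.958 -0.363  2.314  3.826  1.201  1.869] gap 85.6 F [0.4 0.6 0.4]
```

View pics/w14.png

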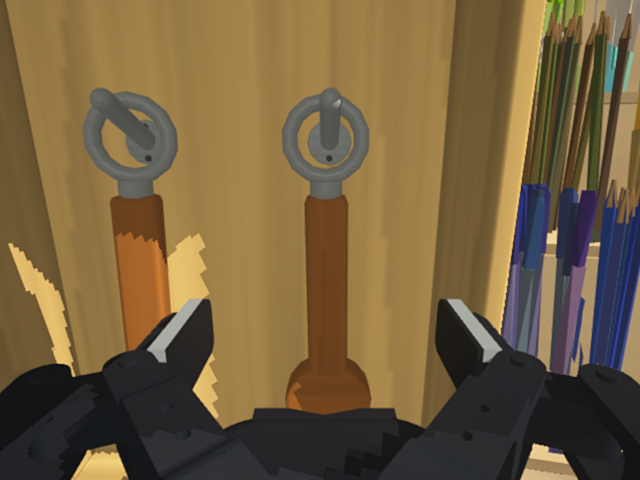

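View pics/w15.png

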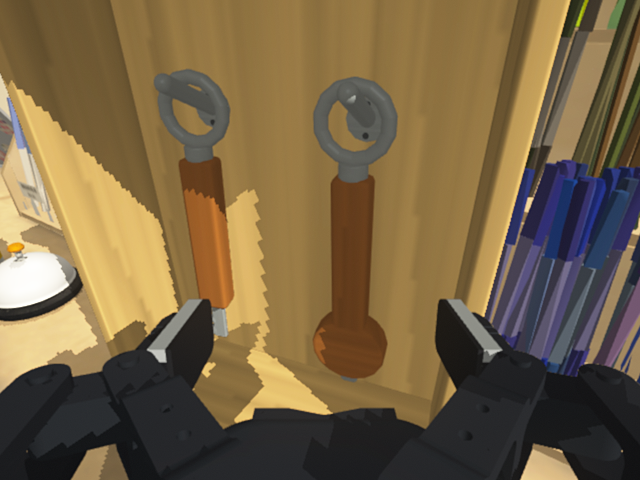

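```bash
python3 - <<'E'
from hang import *
Q3=np.load("QS3.npy")
goto_joints(Q3[-4]);goto_joints(Q3[-5]);goto_joints(Q3[-6]);goto_joints(Q3[-7]);wait(.5);st();snap("wrist","w16");snap("scene","s16");snap("top","t16")
for f in ("w15",):
    Pb=(cloud(dict(np.load(f+".npz")))-B)@RB
    for nm,yc,(u0,u1,v0,v1) in (("bar",45,(150,240,60,165)),("disc",-45,(305,405,70,182))):
        P=Pb[v0:v1,u0:u1].reshape(-1,3)
        # ring = band of radius 13..20 about hook, use points lateral/bottom of ring away from hook
        m=(np.abs(P[:,1]-yc)<23)&(P[:,2]<197)&(P[:,2]>172)&(P[:,0]<-6)&(P[:,0]>-45)&(np.abs(P[:,1]-yc)>7)
        q=P[m];print(f,nm,m.sum(),"x",np.percentile(q[:,0],[5,50,95]).round(1),"y",q[:,1].min().round(1),q[:,1].max().round(1))
        k=P[(np.abs(P[:,1]-yc)<24)&(P[:,0]<-8)];print("  zmin/max",k[:,2].min().round(1),k[:,2].max().round(1))
    for nm,ys in (("bar",[(210,170),(212,295)]),("disc",[(353,190),(351,300)])):
        for u,v in ys: print(nm,Pb[v,u].round(1))
E
```

```text
t 40.92 p [561.1  22.6 203.1] q [ 0.863  0.627 -0.787  2.378  3.892  0.544  1.717] gap 85.4 F [-0.3  0.  -0.1]
w15 bar 1022 x [-25.6 -21.9 -18.6] y 23.8 63.2
  zmin/max 166.1 215.9
w15 disc 1272 x [-23.2 -21.8 -19.4] y -62.7 -23.7
  zmin/max 167.6 215.3
bar [-25.5  35.1 166.4]
bar [-30.5  45.1  82.1]
disc [-27.  -46.1 166.5]
disc [-27.3 -47.6 101. ]
```

View pics/w16.png

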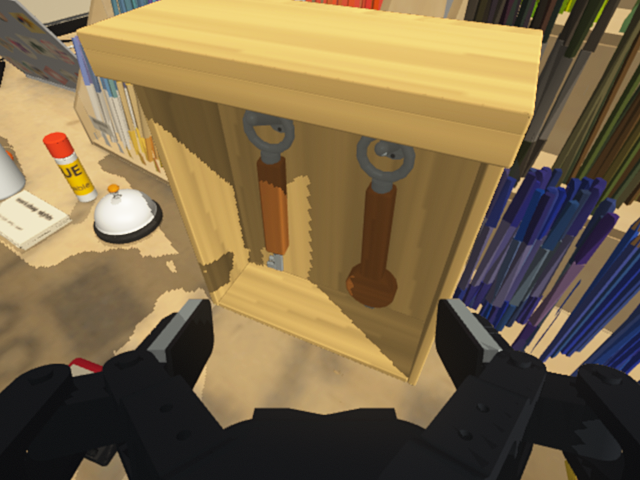

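View pics/s16.png

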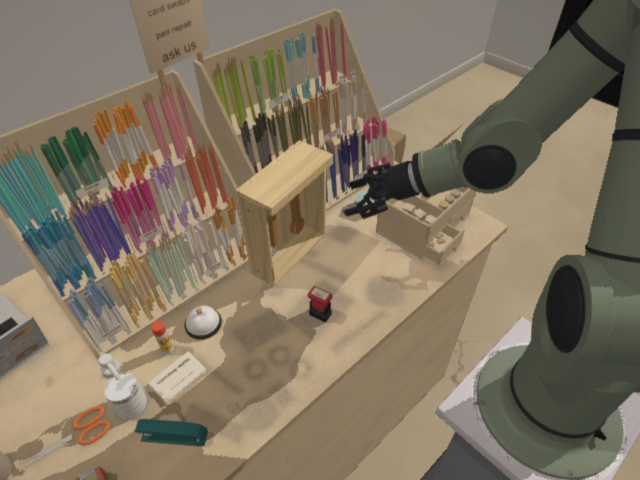

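```bash
python3 - <<'E'
from workcell import *
print(finish_job())
E
```

```text
the job is handed in; nothing more can be done
None
```

Both keys are hanging in the key box and the job was handed in at about 41 s of the 69 s allowed. The straight-grip key is on the left hook and the disc-end key is on the right one. For each I gripped it across the width, slid its eye over the hook tip, lowered it until the ring touched the hook, then opened the gripper and backed out.

The last checks came from wrist-camera depth after release, measured in the box frame:

| Key | Ring front face from panel | Eye centre from panel | Limit | Eye centre sideways | Allowed sideways |
|---|---|---|---|---|---|
| Straight grip | about 22 mm | about 19 mm | 32 mm | y ≈ +43.5 mm | +29 to +61 mm |
| Disc end | about 22 mm | about 19 mm | 32 mm | y ≈ −43 mm | −61 to −29 mm |

- **Eye height:** I did not measure it directly after release. The eyes were at about 199 mm just before release, inside the 176–206 mm band.
- **Straightness:** The disc key's lean is negligible. The straight key leans about 3.5° front to back. Sideways I only judged it by eye; it looks upright in the last picture.
- **Swing:** I did not measure swing speed. In the later pictures both keys look still.
- **Stamp and bell:** By eye, neither has moved or tipped in the final scene image compared with the first. I did not measure their positions again.
- **Robot:** The arm was clear of everything when I handed in. The hand-in itself reported no verdict.

No check failed. The one disagreement was the box position: the overhead camera put it about 3 mm nearer than the wrist camera did, and I used the wrist-camera value.

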